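# Make up two module kits in stacked bins

### The job

Make up two kits and stack them: stand the blue-ringed lens and the stepper motor in the blue bin, then set the pink bin, turned half a turn, on the blue bin so that it sits level on the ledges above the kit instead of nesting, and have the red-ringed lens and the heat sink standing in the pink bin. One part to a compartment (either one), all upright on the bin floor; set the lenses down gently, do not drop them, and leave the yellow-ringed lens and the orange relay where they are.

Things in the scene. Friction and masses are not known exactly. Their poses are not given: they have to be found in the camera images.
- blue_bin: Blue bin, tapered: 120 (x) by 196 (y) mm at base, 138 by 214 at rim, 60 tall; 3 mm walls and floor. Loose. Origin: middle of underside, z up. A hollow hump across y = 0 (34 wide at floor, 16 at z = 34) parts it into 2 compartments, middles at y = +-56. Ledges (tops z = 50, 16 mm in from rim): two in the corners of the +y end (white strip on rim), one mid -y end. At start +y points away from robot.
- pink_bin: Pink bin, shape and axes as the blue; 200-330 g, empty. Both bins: on the hump a black grip bar 60 (x) by 12 (y) mm, z = 34 to 58. At start +y points away from robot. Floor notched beneath the ledges: set in the blue bin with white strips at one end it nests (down onto contents); turned half a turn it sits on the ledges inside the rim, underside 50 mm above the blue's, 4 mm play.
- lens_blue: Blue-ringed lens barrel: upright cylinder 34 mm in diameter, 39 mm tall; lower 28 mm black, the upper 11 mm and the ring on top blue, with a dark glass disc in the middle of the top. About 90 g. Origin: centre of its underside, z up. Belongs in the blue bin.
- motor: Stepper motor: square block 35 by 35 mm, 28 mm tall, black between two aluminium plates, with a steel boss (22 mm across, 2 mm high) and a 5 mm shaft on top, 40 mm tall in all. 100 to 210 g. Origin: centre of its underside, z up, x and y normal to its sides. Belongs in the blue bin.
- lens_red: Red-ringed lens barrel: upright cylinder 34 mm in diameter, 39 mm tall; lower 28 mm black, the upper 11 mm and the ring on top red, with a dark glass disc in the middle of the top. About 90 g. Origin: centre of its underside, z up. Belongs in the pink bin.
- heatsink: Aluminium heat sink: block 40 (x) by 36 (y) mm, 32 mm tall, with seven upright fins running along x; can be gripped on any side. 70 to 140 g. Origin: centre of its underside, z up. Belongs in the pink bin.
- lens_yellow: Yellow-ringed lens barrel: upright cylinder 34 mm in diameter, 39 mm tall; lower 28 mm black, the upper 11 mm and the ring on top yellow, with a dark glass disc in the middle of the top. About 90 g. Origin: centre of its underside, z up. Spare stock, stays.
- relay: Orange relay: box 28 by 28 mm, 36 mm tall, on a black foot. Origin: centre of its underside, z up. Spare stock, stays.

How it is judged (in metres and radians):
On the way, in this order (a step that is already met when the one before it is completed fails the run):
1. the blue-ringed lens and the motor stand in the blue bin, one to a compartment (((y of lens_blue in the frame of blue_bin between 0.02 and 0.09 m and x of lens_blue in the frame of blue_bin between -0.05 and 0.05 m and z of lens_blue in the frame of blue_bin between 0 and 0.008 m and angle between each of lens_blue, motor's own z axis and vertical below 0.12 rad and y of motor in the frame of blue_bin between -0.09 and -0.02 m and x of motor in the frame of blue_bin between -0.05 and 0.05 m and z of motor in the frame of blue_bin between 0 and 0.008 m) or (y of lens_blue in the frame of blue_bin between -0.09 and -0.02 m and x of lens_blue in the frame of blue_bin between -0.05 and 0.05 m and z of lens_blue in the frame of blue_bin between 0 and 0.008 m and angle between each of lens_blue, motor's own z axis and vertical below 0.12 rad and y of motor in the frame of blue_bin between 0.02 and 0.09 m and x of motor in the frame of blue_bin between -0.05 and 0.05 m and z of motor in the frame of blue_bin between 0 and 0.008 m))), for 0.2 s.
2. the pink bin sits level on the ledges of the blue bin, above the kit (z of pink_bin in the frame of blue_bin between 0.046 and 0.054 m and horizontal distance between pink_bin and blue_bin below 0.012 m and angle between the y axis of pink_bin and the y axis of blue_bin, either way round below 0.12 rad and angle between pink_bin's own z axis and vertical below 0.05 rad and ((y of lens_blue in the frame of blue_bin between 0.02 and 0.09 m and x of lens_blue in the frame of blue_bin between -0.05 and 0.05 m and z of lens_blue in the frame of blue_bin between 0 and 0.008 m and angle between each of lens_blue, motor's own z axis and vertical below 0.12 rad and y of motor in the frame of blue_bin between -0.09 and -0.02 m and x of motor in the frame of blue_bin between -0.05 and 0.05 m and z of motor in the frame of blue_bin between 0 and 0.008 m) or (y of lens_blue in the frame of blue_bin between -0.09 and -0.02 m and x of lens_blue in the frame of blue_bin between -0.05 and 0.05 m and z of lens_blue in the frame of blue_bin between 0 and 0.008 m and angle between each of lens_blue, motor's own z axis and vertical below 0.12 rad and y of motor in the frame of blue_bin between 0.02 and 0.09 m and x of motor in the frame of blue_bin between -0.05 and 0.05 m and z of motor in the frame of blue_bin between 0 and 0.008 m))), for 0.2 s.
At the end, for the whole second after the job is handed in: Both kits stand in their bins, one part to a compartment, within 5 mm of the floor and 7 deg of upright; pink bin on the ledges of the blue one: underside 46 to 54 mm above the blue one's, level within 3 deg, centred within 12 mm, square within 7 deg; blue bin on the table; all released, at rest (all of step 2 and ((y of lens_red in the frame of pink_bin between 0.02 and 0.09 m and x of lens_red in the frame of pink_bin between -0.05 and 0.05 m and z of lens_red in the frame of pink_bin between 0 and 0.008 m and angle between each of lens_red, heatsink's own z axis and vertical below 0.12 rad and y of heatsink in the frame of pink_bin between -0.09 and -0.02 m and x of heatsink in the frame of pink_bin between -0.05 and 0.05 m and z of heatsink in the frame of pink_bin between 0 and 0.008 m) or (y of lens_red in the frame of pink_bin between -0.09 and -0.02 m and x of lens_red in the frame of pink_bin between -0.05 and 0.05 m and z of lens_red in the frame of pink_bin between 0 and 0.008 m and angle between each of lens_red, heatsink's own z axis and vertical below 0.12 rad and y of heatsink in the frame of pink_bin between 0.02 and 0.09 m and x of heatsink in the frame of pink_bin between -0.05 and 0.05 m and z of heatsink in the frame of pink_bin between 0 and 0.008 m)) and angle between blue_bin's own z axis and vertical below 0.05 rad and linear speed of each of lens_blue, motor, lens_red, heatsink, pink_bin, blue_bin below 0.02 m/s and height (world z) of blue_bin below 0.006 m); the robot touches nothing.
It fails at once if the yellow-ringed lens is pushed more than 25 mm or knocked over (distance of lens_yellow from where it was at the start of the episode above 0.025 m or angle between lens_yellow's own z axis and vertical above 0.4 rad).
It fails at once if the orange relay is pushed more than 25 mm or knocked over (distance of relay from where it was at the start of the episode above 0.025 m or angle between relay's own z axis and vertical above 0.4 rad).
It fails at once if a lens is dropped into its bin (meets the floor at over 0.6 m/s) ((horizontal distance between lens_blue and blue_bin below 0.1 m and z of lens_blue in the frame of blue_bin below 0.02 m and height (world z) of lens_blue below 0.075 m and linear speed of lens_blue above 0.6 m/s) or (horizontal distance between lens_red and pink_bin below 0.1 m and z of lens_red in the frame of pink_bin below 0.02 m and height (world z) of lens_red below 0.075 m and linear speed of lens_red above 0.6 m/s)).
It also fails if it takes over 144 s, if anything falls off the work surface, if the arm or the gripper's body presses on something with over 40 N, if the wrist force passes 120 N, or if a joint passes its speed limit or range.

### The arm

A 6-joint arm with a two-finger parallel gripper is mounted at the origin on the work surface. World frame = base frame: x ahead of the robot, y to its left, z up, the work surface at z = 0. Lengths are in m, angles in degrees, forces in N, time in s.
With the tool pointing down it reaches from about 0.425 to 0.925 m from the base axis. Payload 12.5 kg.
Tool frame: the origin (TCP) lies at the very end of the fingers, on their centre line; the grasp point (between the pads) lies 19 mm behind it; z points along the fingers, y is the line along which they close (so a half turn about z gives the same grasp; the last joint's range is limited). The gripper opens to 85 mm and grips with 20 to 120 N. Pads are 22 mm wide; open, the fingers measure 114 mm over their backs; the gripper's body (76 mm by 85 mm) begins 54 mm behind the grasp point. The pads swing forward as they close: fully open they stand 13 mm farther back than shut.
Start: joints at [63.507, 28.126, 89.318, -0, 62.55, -6.05], TCP at [0.218, 0.586, 0.231] pointing down, gripper open.
Joint ranges: [-177.58, 177.58], [-47.91, 125.51], [2.72, 160], [-65.01, 245.01], [3.68, 167.84], [-153.87, 153.87]. Speed limits (degrees/s): [127.2, 127.2, 159.86, 180, 180, 180].

### API

Orientations are given as a 3x3 rotation matrix whose columns are the frame's x, y, z axes.
In Python, from bench import read_state, capture, close_job gives the robot as it stands.
- The arm moves only by the tool step_arm, never from a script. Its argument "plan" is a list of rows, each an object of numbers: "dx", "dy", "dz": the shift along the tool's x, y, z in units of 30 mm (1.0 is 30 mm); "wx", "wy", "wz": the turn, a rotation vector about the tool's x, y, z in units of 5 degrees (1.0 is 5 degrees). In form: [{"dx": .., "dy": .., "dz": .., "wx": .., "wy": .., "wz": ..}, ...]. A call has 1 to 10 rows; each row is the pose to reach, as a shift and turn from the pose commanded when the call began, along the tool's axes at that moment; what a row does not reach only later rows make up. A row lasts 1/12 s, in which the tool goes at most 41.7 mm and 7.16 degrees, less where a joint would pass 70% of its speed; a pose out of reach is approached as far as the arm can. A call with a gripper value outside its range is refused whole. "jaw" is the opening, from 0 (shut) to 1 (fully open), set as the call begins (left out, the last holds). The fingers move at their own pace and stop on an object; the grip force is fixed at half the most. Time passes only in rows, so rows that repeat a pose let the fingers close. It gives the time, the measured TCP pose, the force, the opening and the grip force at its end, in the units of the state.
- read_state(): the state, without advancing time (a new reading comes with each control period).
- capture(name): name is "scene" or "top" or "wrist"; returns a dict with "color" (480x640x3 uint8, red, green, blue), "range_z" (480x640 float32, m along the optical axis (not along the pixel's ray), 0 where there is no reading), "mtx" (3x3 intrinsics, pixels), "D" ([k1, k2, p1, p2, k3] as OpenCV has them; the pictures are not rectified), "pose" (4x4, takes a point from camera to world coordinates); the wrist camera has in their place "hand_eye" (4x4, takes a point from camera to tool coordinates, whose origin is the TCP and whose axes are the flange's). Camera axes: x right, y up, looking along -z (the intrinsics and any distortion apply to the point x, -y, -z); pixel columns grow to the right and rows downward; lengths in m; the calibration is good to about 2 mm. A picture is of the moment at which its call begins: read the wrist's pose just before it.
- close_job(): hands the job in; it is judged then, once.
The state is a dict: "time_s": time; "qpos": joint angles; "qvel": joint speeds; "effort": joint torques, N m; "position": TCP position; "tcp_rot": TCP orientation; "ft_force": force on the tool from outside, world axes, zero at the start; "moment": the same for the moment, N m; "grip_width": finger opening in m; "grasp_force": force on a finger pad.
Only numpy, scipy, OpenCV 4.12 (cv2) and the standard library are available. Lean on these libraries where they do the work, as an engineer would, in place of code of your own. Each camera call takes 0.05 s, during which the arm holds its last target. There are 200 camera calls.

## Working session

There is one attempt and no reset: what is moved stays moved. The work goes in short steps, Python scripts to look and compute and a tool call to move; the robot and the scene stay as the last step left them, time stands still between calls to the robot, and variables do not carry over. Pictures are saved under pics/ and viewed, at most 14 in all, crops included, and the job is handed in when it is done.

Besides the shell and the picture viewer there is one more tool, called after "Call:" by a JSON object that holds its "op" and its "data". step_arm: Moves the arm, as the interface text tells. Its arguments: {"type":"object","properties":{"plan":{"type":"array","items":{"type":"object","properties":{"dx":{"type":"number"},"dy":{"type":"number"},"dz":{"type":"number"},"wx":{"type":"number"},"wy":{"type":"number"},"wz":{"type":"number"}}}},"jaw":{"type":"number"}},"required":["plan"]}

```bash
ls; mkdir -p pics; cat > h.py <<'E'
import numpy as np, cv2
from bench import read_state, capture
def cam(name):
    s=read_state(); c=capture(name)
    if name=='wrist':
        T=np.eye(4);T[:3,:3]=np.array(s['tcp_rot']);T[:3,3]=s['position'];c['pose']=T@np.array(c['hand_eye'])
    c['pose']=np.array(c['pose']);return c
def save(c,fn): cv2.imwrite('pics/'+fn,c['color'][:,:,::-1])
def ray(c,uv):
    p=cv2.undistortPoints(np.array(uv,float).reshape(-1,1,2),np.array(c['mtx']),np.array(c['D'])).reshape(-1,2)
    d=np.c_[p[:,0],-p[:,1],-np.ones(len(p))]
    return c['pose'][:3,3],d@c['pose'][:3,:3].T
def onplane(c,uv,z):
    o,d=ray(c,uv);t=(z-o[2])/d[:,2];return o+d*t[:,None]
def cloud(c):
    v,u=np.mgrid[0:480,0:640];uv=np.c_[u.ravel(),v.ravel()]
    o,d=ray(c,uv);r=np.array(c['range_z']).ravel()
    P=o+d*r[:,None];P[r==0]=np.nan;return P.reshape(480,640,3)
E
python3 - <<'E'
from h import *
s=read_state();print(s)
for n in('scene','top','wrist'):
    c=cam(n);save(c,n+'0.png');print(n,c['pose'].round(3).tolist())
E
```

```text
pics
{'time_s': 0.0, 'qpos': array([ 6.35062473e+01,  2.81656504e+01,  8.93503599e+01, -7.04693827e-05,
        6.25481233e+01, -6.05214971e+00]), 'qvel': array([-0.01889944,  0.00496782, -0.04678473, -0.00704072,  0.0421457 ,
       -0.01651308]), 'effort': array([ 1.76958434e-03, -6.18448591e+01, -2.61591482e+01, -8.23862911e-05,
        4.09560351e-03,  4.14647695e-05]), 'position': array([0.21818   , 0.58544492, 0.23071003]), 'tcp_rot': array([[-9.37028810e-01,  3.49251715e-01, -4.98362408e-04],
       [ 3.49252051e-01,  9.37028281e-01, -1.00227995e-03],
       [ 1.16931678e-04, -1.11321929e-03, -9.99999374e-01]]), 'ft_force': array([-0.1461882 ,  0.2509691 ,  0.70924024]), 'moment': array([ 0.03629184, -0.0086722 , -0.00818479]), 'grasp_force': 0.0, 'grip_width': 0.08548230895852388}
scene [[0.113, -0.722, 0.682, 1.231], [0.994, 0.084, -0.076, -0.06], [-0.003, 0.686, 0.727, 0.811], [0.0, 0.0, 0.0, 1.0]]
top [[0.016, 0.993, -0.115, 0.377], [-1.0, 0.015, -0.007, -0.003], [-0.005, 0.115, 0.993, 1.191], [0.0, 0.0, 0.0, 1.0]]
wrist [[0.348, -0.893, -0.285, 0.146], [0.937, 0.331, 0.106, 0.613], [-0.0, -0.305, 0.953, 0.372], [0.0, 0.0, 0.0, 1.0]]
```

View pics/top0.png

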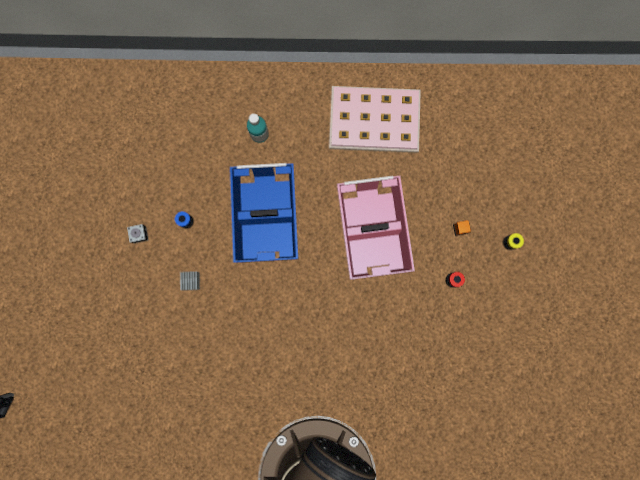

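View pics/scene0.png

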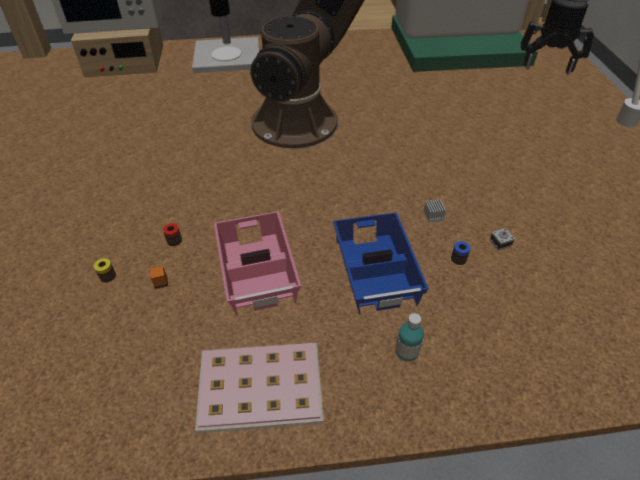

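Top view: blue bin at about (264,213), pink bin (375,227), white strips at the top (far end); blue lens (183,219), motor (137,233), heat sink (189,281), red lens (457,280), yellow lens (516,241), relay (462,228). The scene view agrees.

```bash
cat > m.py <<'E'
from h import *
seeds=dict(lens_blue=(183,219,.039),motor=(137,233,.030),heatsink=(189,281,.032),lens_red=(457,280,.039),lens_yellow=(516,241,.039),relay=(462,228,.036))
c=cam('top');P=cloud(c);Z=P[...,2]
print('table z',np.nanmedian(Z[300:400,200:400]))
for n,(u,v,h) in seeds.items():
    m=np.zeros((480,640),np.uint8);w=15;m[v-w:v+w,u-w:u+w]=(np.abs(Z[v-w:v+w,u-w:u+w]-h)<.008)
    q=P[m>0][:,:2];b=cv2.minAreaRect(q.astype(np.float32)*1000);print(n,len(q),q.mean(0).round(4),b)
for n,(u,v) in dict(blue=(264,213),pink=(375,227)).items():
    w=70;s=np.s_[v-w:v+w,u-55:u+52];m=(np.abs(Z[s]-.06)<.008)
    q=(P[s][m][:,:2]*1000).astype(np.float32);print(n,len(q),cv2.minAreaRect(q))
    hs=cv2.cvtColor(c['color'],cv2.COLOR_RGB2HSV)[s]
    mk=(m&(hs[...,2]<70)); k=P[s][mk][:,:2]*1000;print(' bar',len(k),np.median(k,0),cv2.minAreaRect(k.astype(np.float32)) if len(k)>3 else 0)
E
python3 m.py
```

```text
table z 0.0009461895879319115
lens_blue 188 [0.5621 0.3112] ((562.27099609375, 311.44049072265625), (33.12633514404297, 32.379493713378906), 86.80708312988281)
motor 267 [0.5282 0.4179] ((529.2886352539062, 418.9405822753906), (37.928436279296875, 36.01048278808594), 13.244861602783203)
heatsink 268 [0.4224 0.293 ] ((422.75799560546875, 292.41595458984375), (38.37625503540039, 36.329811096191406), 1.3283371925354004)
lens_red 193 [ 0.4339 -0.3019] ((433.8253479003906, -302.2016906738281), (32.641929626464844, 31.933895111083984), 58.78760528564453)
lens_yellow 212 [ 0.523  -0.4333] ((523.0809326171875, -433.7459411621094), (35.67993927001953, 34.02507400512695), 88.53691864013672)
relay 164 [ 0.5525 -0.3198] ((553.1016845703125, -319.7782287597656), (29.149995803833008, 28.84720802307129), 9.662622451782227)
blue 1170 ((576.2387084960938, 127.331787109375), (218.423095703125, 142.23727416992188), 4.020342826843262)
 bar 222 [573.45773294 141.38112962] ((565.7781372070312, 144.64939880371094), (183.8521728515625, 95.9098892211914), 4.269772052764893)
pink 1141 ((547.495849609375, -119.8627700805664), (217.9918670654297, 143.09286499023438), 8.417518615722656)
 bar 141 [ 545.46633417 -117.53437205] ((545.408447265625, -118.49056243896484), (12.183889389038086, 56.96468734741211), 7.819681644439697)
```

```bash
cat > go.py <<'E'
import sys
from h import *
from scipy.spatial.transform import Rotation as Rn
# usage: go.py x y z yaw(of tool y, deg)
x,y,z,a=map(float,sys.argv[1:5]);s=read_state();R=np.array(s['tcp_rot']);p=np.array(s['position'])
c,sn=np.cos(np.radians(a)),np.sin(np.radians(a))
G=np.c_[[-sn,c,0],[c,sn,0],[0,0,-1]];G[:,0]=np.cross(G[:,1],G[:,2])
w=Rn.from_matrix(R.T@G).as_rotvec(degrees=True)/5
d=R.T@(np.array([x,y,z])-p)/.03
print('d',d.round(3),'w',w.round(3),'rows',np.linalg.norm(d)*30/41.7,np.linalg.norm(w)*5/7.16,'t',s['time_s'],'q6',s['qpos'][5].round(1),'yaw',np.degrees(np.arctan2(R[1,1],R[0,1])).round(2),'p',p.round(4),'F',s['ft_force'].round(1),'w',round(s['grip_width'],4),s['grasp_force'])
E
python3 go.py .562 .311 .2 94
```

```text
d [-13.933  -4.572   1.034] w [-7.000e-03 -2.000e-03 -4.889e+00] rows 10.57612555589196 3.4137827966036505 t 0.2 q6 -6.1 yaw 69.56 p [0.2182 0.5855 0.231 ] F [-0.1 -0.6 -1. ] w 0.0855 0.0
```

Call:
{"op": "step_arm", "data": {"plan": [{"dx": -13.93, "dy": -4.57, "dz": 1.03, "wz": -4.89}, {"dx": -13.93, "dy": -4.57, "dz": 1.03, "wz": -4.89}, {"dx": -13.93, "dy": -4.57, "dz": 1.03, "wz": -4.89}, {"dx": -13.93, "dy": -4.57, "dz": 1.03, "wz": -4.89}, {"dx": -13.93, "dy": -4.57, "dz": 1.03, "wz": -4.89}, {"dx": -13.93, "dy": -4.57, "dz": 1.03, "wz": -4.89}, {"dx": -13.93, "dy": -4.57, "dz": 1.03, "wz": -4.89}, {"dx": -13.93, "dy": -4.57, "dz": 1.03, "wz": -4.89}, {"dx": -13.93, "dy": -4.57, "dz": 1.03, "wz": -4.89}, {"dx": -13.93, "dy": -4.57, "dz": 1.03, "wz": -4.89}]}}

```text
schema error: expected keys dx, dy, dz, wx, wy, wz
```

```bash
python3 go.py .562 .311 .2 94; python3 -c "
from h import *
c=cam('wrist');save(c,'w1.png')"
```

```text
d [-13.933  -4.572   1.034] w [-7.000e-03 -2.000e-03 -4.889e+00] rows 10.57612555589196 3.4137827966036505 t 0.2 q6 -6.1 yaw 69.56 p [0.2182 0.5855 0.231 ] F [-0.1 -0.6 -1. ] w 0.0855 0.0
```

View pics/w1.png

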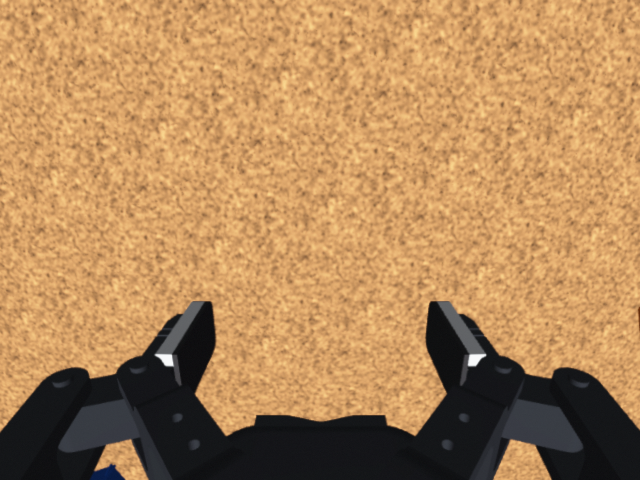

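The plan was refused because every row needs all six keys, so the arm has not moved. The picture shows only the open fingers (at (200,340) and (450,340)) and the bare table.

Call:
{"op": "step_arm", "data": {"plan": [{"dx": -13.93, "dy": -4.57, "dz": 1.03, "wx": 0, "wy": 0, "wz": -4.89}, {"dx": -13.93, "dy": -4.57, "dz": 1.03, "wx": 0, "wy": 0, "wz": -4.89}, {"dx": -13.93, "dy": -4.57, "dz": 1.03, "wx": 0, "wy": 0, "wz": -4.89}, {"dx": -13.93, "dy": -4.57, "dz": 1.03, "wx": 0, "wy": 0, "wz": -4.89}, {"dx": -13.93, "dy": -4.57, "dz": 1.03, "wx": 0, "wy": 0, "wz": -4.89}, {"dx": -13.93, "dy": -4.57, "dz": 1.03, "wx": 0, "wy": 0, "wz": -4.89}, {"dx": -13.93, "dy": -4.57, "dz": 1.03, "wx": 0, "wy": 0, "wz": -4.89}, {"dx": -13.93, "dy": -4.57, "dz": 1.03, "wx": 0, "wy": 0, "wz": -4.89}, {"dx": -13.93, "dy": -4.57, "dz": 1.03, "wx": 0, "wy": 0, "wz": -4.89}, {"dx": -13.93, "dy": -4.57, "dz": 1.03, "wx": 0, "wy": 0, "wz": -4.89}]}}

```text
time_s: 1.08
position: [0.5396, 0.3286, 0.2024]
tcp_rot: [[-0.998, -0.07, -0.0], [-0.07, 0.998, 0.0], [-0.0, 0.0, -1.0]]
ft_force: [0.4, 0.6, -0.1]
grip_width: 0.0856
grasp_force: 0.0
```

```bash
python3 go.py .562 .311 .2 94; python3 - <<'E'
from h import *
c=cam('wrist');save(c,'w2.png')
c=cam('top');save(c,'t2.png')
E
```

```text
d [-0.705 -0.638  0.081] w [0.001 0.    0.001] rows 0.6863784742661443 0.0009065316959046658 t 1.0833 q6 -68.7 yaw 94.0 p [0.5396 0.3286 0.2024] F [ 0.4  0.6 -0.1] w 0.0856 0.0
```

View pics/w2.png

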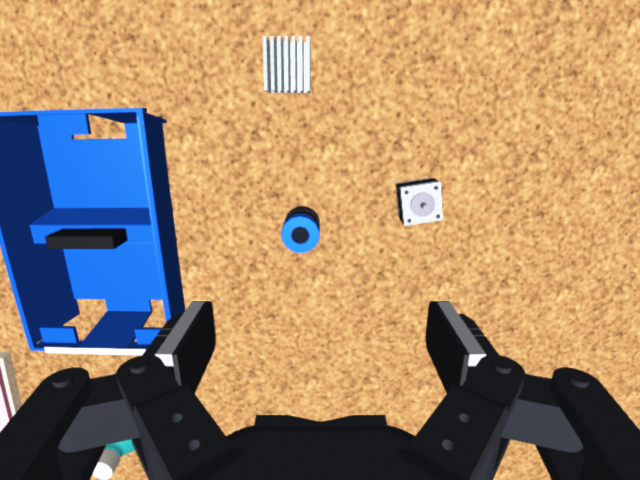

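Wrist view: blue lens at (300,233), motor (420,203), heat sink (287,65), blue bin at the left with its bar at (87,238).

```bash
cat > wm.py <<'E'
from h import *
import sys
# args: name u v h [w]
c=cam('wrist');P=cloud(c);Z=P[...,2]
for a in sys.argv[1:]:
    u,v,h,w=[float(t) for t in a.split(',')];u,v,w=int(u),int(v),int(w)
    s=np.s_[max(v-w,0):v+w,max(u-w,0):u+w]
    m=(np.abs(Z[s]-h)<.006);n,l,st,ce=cv2.connectedComponentsWithStats(m.astype(np.uint8))
    if n<2: print(a,'none');continue
    m=l==1+st[1:,4].argmax()
    q=P[s][m];r=cv2.minAreaRect((q[:,:2]*1000).astype(np.float32))
    vv,uu=np.nonzero(m);uv=np.c_[uu+s[1].start,vv+s[0].start]
    # ray onto plane h
    g=onplane(c,uv,h)[:,:2]*1000;(cx,cy),rad=cv2.minEnclosingCircle(g.astype(np.float32))
    print(a,len(q),'z',np.median(q[:,2]).round(4),'rect',np.round(r[0],1),np.round(r[1],1),round(r[2],1),'| plane rect',cv2.minAreaRect(g.astype(np.float32)),'circ',round(cx,1),round(cy,1),round(rad,1))
E
python3 wm.py 300,233,.039,40 420,203,.028,35 287,65,.032,45
```

```text
300,233,.039,40 1148 z 0.0382 rect [562.5 312.8] [33.  33.4] 19.5 | plane rect ((561.7225952148438, 312.7522277832031), (34.00778579711914, 33.35273361206055), 15.55219841003418) circ 561.7 312.9 17.5
420,203,.028,35 1580 z 0.0274 rect [529.9 417.7] [35.6 35.9] 13.1 | plane rect ((529.1531982421875, 416.7612609863281), (36.19536590576172, 36.12487030029297), 13.215958595275879) circ 529.8 416.5 24.7
287,65,.032,45 211 z 0.0307 rect [425.2 276.8] [40.3  3. ] 2.3 | plane rect ((425.4287109375, 276.9483642578125), (39.97867965698242, 3.1233246326446533), 1.7816309928894043) circ 425.4 277.0 20.0
```

```bash
python3 go.py .562 .3128 .008 94
```

```text
d [-0.7   -0.554  6.461] w [-0.003 -0.007 -0.044] rows 4.692311925447006 0.03150969898871019 t 1.2333 q6 -68.5 yaw 93.78 p [0.5401 0.3281 0.2018] F [-0.  -0.   0.2] w 0.0855 0.0
```

Call:
{"op": "step_arm", "data": {"plan": [{"dx": -0.71, "dy": -0.56, "dz": 2, "wx": 0, "wy": 0, "wz": 0}, {"dx": -0.71, "dy": -0.56, "dz": 2, "wx": 0, "wy": 0, "wz": 0}, {"dx": -0.71, "dy": -0.56, "dz": 3, "wx": 0, "wy": 0, "wz": 0}, {"dx": -0.71, "dy": -0.56, "dz": 4, "wx": 0, "wy": 0, "wz": 0}, {"dx": -0.71, "dy": -0.56, "dz": 5, "wx": 0, "wy": 0, "wz": 0}, {"dx": -0.71, "dy": -0.56, "dz": 5.8, "wx": 0, "wy": 0, "wz": 0}, {"dx": -0.71, "dy": -0.56, "dz": 6.3, "wx": 0, "wy": 0, "wz": 0}, {"dx": -0.71, "dy": -0.56, "dz": 6.45, "wx": 0, "wy": 0, "wz": 0}, {"dx": -0.71, "dy": -0.56, "dz": 6.45, "wx": 0, "wy": 0, "wz": 0}, {"dx": -0.71, "dy": -0.56, "dz": 6.45, "wx": 0, "wy": 0, "wz": 0}]}}

```text
time_s: 2.07
position: [0.5606, 0.3157, 0.0099]
tcp_rot: [[-0.998, -0.071, 0.001], [-0.071, 0.998, 0.0], [-0.001, 0.0, -1.0]]
ft_force: [-0.4, 0.2, 0.3]
grip_width: 0.0853
grasp_force: 0.0
```

Call:
{"op": "step_arm", "data": {"plan": [{"dx": 0, "dy": 0, "dz": 0, "wx": 0, "wy": 0, "wz": 0}, {"dx": 0, "dy": 0, "dz": 0, "wx": 0, "wy": 0, "wz": 0}, {"dx": 0, "dy": 0, "dz": 0, "wx": 0, "wy": 0, "wz": 0}, {"dx": 0, "dy": 0, "dz": 0, "wx": 0, "wy": 0, "wz": 0}, {"dx": 0, "dy": 0, "dz": 0, "wx": 0, "wy": 0, "wz": 0}, {"dx": 0, "dy": 0, "dz": 0, "wx": 0, "wy": 0, "wz": 0}], "jaw": 0}}

```text
time_s: 2.57
position: [0.5609, 0.3151, 0.01]
tcp_rot: [[-0.998, -0.07, 0.001], [-0.07, 0.998, 0.001], [-0.001, 0.0, -1.0]]
ft_force: [-1.3, -0.4, 6.6]
grip_width: 0.0325
grasp_force: 59.2
```

```bash
python3 go.py .632 .1312 .110 94
```

```text
d [-1.939 -6.279 -3.336] w [0.005 0.012 0.001] rows 5.301906156845243 0.00904487428184484 t 2.5667 q6 -70.6 yaw 94.0 p [0.5609 0.3151 0.01  ] F [-1.3 -0.4  6.6] w 0.0325 59.22011375427246
```

Call:
{"op": "step_arm", "data": {"plan": [{"dx": 0, "dy": 0, "dz": -0.7, "wx": 0, "wy": 0, "wz": 0}, {"dx": 0, "dy": 0, "dz": -1.7, "wx": 0, "wy": 0, "wz": 0}, {"dx": 0, "dy": 0, "dz": -2.7, "wx": 0, "wy": 0, "wz": 0}, {"dx": -0.2, "dy": -0.7, "dz": -3.3, "wx": 0, "wy": 0, "wz": 0}, {"dx": -0.5, "dy": -1.8, "dz": -3.34, "wx": 0, "wy": 0, "wz": 0}, {"dx": -0.9, "dy": -3.0, "dz": -3.34, "wx": 0, "wy": 0, "wz": 0}, {"dx": -1.3, "dy": -4.2, "dz": -3.34, "wx": 0, "wy": 0, "wz": 0}, {"dx": -1.7, "dy": -5.3, "dz": -3.34, "wx": 0, "wy": 0, "wz": 0}, {"dx": -1.94, "dy": -6.1, "dz": -3.34, "wx": 0, "wy": 0, "wz": 0}, {"dx": -1.94, "dy": -6.28, "dz": -3.34, "wx": 0, "wy": 0, "wz": 0}]}}

```text
time_s: 3.4
position: [0.6333, 0.1272, 0.1093]
tcp_rot: [[-0.998, -0.066, 0.001], [-0.066, 0.998, -0.0], [-0.001, -0.0, -1.0]]
ft_force: [0.2, -0.1, -2.0]
grip_width: 0.0323
grasp_force: 59.7
```

```bash
python3 - <<'E'
from h import *
c=cam('wrist');save(c,'w3.png')
E
python3 go.py .632 .1312 .014 94
```

```text
d [0.011 0.104 3.173] w [-0.002  0.001 -0.036] rows 2.2842750255621045 0.025093649721192685 t 3.45 q6 -88.2 yaw 93.82 p [0.6325 0.1281 0.1092] F [-0.3 -0.2 -0.9] w 0.0327 59.74556922912598
```

View pics/w3.png

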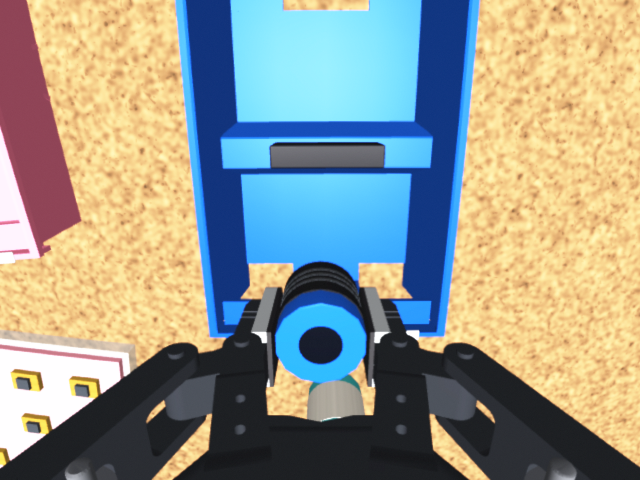

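Wrist view: the lens is held squarely at (321,340), the bin is aligned with the tool, and the bar is at (327,155). I'll fix the bin centre from the bar.

```bash
cat > bar.py <<'E'
from h import *
import sys
u,v=map(int,sys.argv[1:3]);h=float(sys.argv[3]) if len(sys.argv)>3 else .058
c=cam(sys.argv[4] if len(sys.argv)>4 else 'wrist');P=cloud(c);Z=P[...,2];s=np.s_[max(v-40,0):v+40,max(u-90,0):u+90]
hs=cv2.cvtColor(c['color'],cv2.COLOR_RGB2HSV)[s]
m=((np.abs(Z[s]-h)<.006)&(hs[...,1]<90)&(hs[...,2]<110)).astype(np.uint8)
n,l,st,ce=cv2.connectedComponentsWithStats(m);m=l==1+st[1:,4].argmax();q=P[s][m]
print(len(q),np.median(q[:,2]),cv2.minAreaRect((q[:,:2]*1000).astype(np.float32)))
vv,uu=np.nonzero(m);print(cv2.minAreaRect((onplane(c,np.c_[uu+s[1].start,vv+s[0].start],h)[:,:2]*1000).astype(np.float32)))
E
python3 bar.py 327 150
```

```text
894 0.057189164293636546 ((577.9986572265625, 126.8658447265625), (7.905677318572998, 58.46934509277344), 2.9256701469421387)
((577.8036499023438, 126.8388671875), (7.690794944763184, 58.154449462890625), 2.8945579528808594)
```

Call:
{"op": "step_arm", "data": {"plan": [{"dx": 0, "dy": 0.08, "dz": 0.6, "wx": 0, "wy": 0, "wz": 0}, {"dx": 0, "dy": 0.08, "dz": 1.2, "wx": 0, "wy": 0, "wz": 0}, {"dx": 0, "dy": 0.08, "dz": 1.8, "wx": 0, "wy": 0, "wz": 0}, {"dx": 0, "dy": 0.08, "dz": 2.3, "wx": 0, "wy": 0, "wz": 0}, {"dx": 0, "dy": 0.08, "dz": 2.6, "wx": 0, "wy": 0, "wz": 0}, {"dx": 0, "dy": 0.08, "dz": 2.8, "wx": 0, "wy": 0, "wz": 0}, {"dx": 0, "dy": 0.08, "dz": 2.95, "wx": 0, "wy": 0, "wz": 0}, {"dx": 0, "dy": 0.08, "dz": 3.05, "wx": 0, "wy": 0, "wz": 0}, {"dx": 0, "dy": 0.08, "dz": 3.1, "wx": 0, "wy": 0, "wz": 0}, {"dx": 0, "dy": 0.08, "dz": 3.1, "wx": 0, "wy": 0, "wz": 0}]}}

```text
time_s: 4.33
position: [0.6318, 0.1336, 0.0165]
tcp_rot: [[-0.998, -0.07, 0.0], [-0.07, 0.998, 0.0], [-0.0, 0.0, -1.0]]
ft_force: [0.1, -1.0, -1.0]
grip_width: 0.0323
grasp_force: 59.7
```

Call:
{"op": "step_arm", "data": {"plan": [{"dx": 0, "dy": -0.05, "dz": 0.05, "wx": 0, "wy": 0, "wz": 0}, {"dx": 0, "dy": -0.05, "dz": 0.09, "wx": 0, "wy": 0, "wz": 0}, {"dx": 0, "dy": -0.05, "dz": 0.09, "wx": 0, "wy": 0, "wz": 0}, {"dx": 0, "dy": -0.05, "dz": 0.09, "wx": 0, "wy": 0, "wz": 0}]}}

```text
time_s: 4.67
position: [0.6318, 0.1319, 0.0137]
tcp_rot: [[-0.998, -0.07, 0.0], [-0.07, 0.998, 0.0], [-0.0, 0.0, -1.0]]
ft_force: [-0.4, 0.8, -0.8]
grip_width: 0.0325
grasp_force: 59.7
```

Call:
{"op": "step_arm", "data": {"plan": [{"dx": 0, "dy": 0, "dz": 0, "wx": 0, "wy": 0, "wz": 0}, {"dx": 0, "dy": 0, "dz": 0, "wx": 0, "wy": 0, "wz": 0}, {"dx": 0, "dy": 0, "dz": 0, "wx": 0, "wy": 0, "wz": 0}, {"dx": 0, "dy": 0, "dz": 0, "wx": 0, "wy": 0, "wz": 0}], "jaw": 0.7}}

```text
time_s: 5.0
position: [0.6318, 0.132, 0.0136]
tcp_rot: [[-0.998, -0.07, 0.0], [-0.07, 0.998, 0.0], [-0.0, 0.0, -1.0]]
ft_force: [-0.3, 0.5, -0.3]
grip_width: 0.0596
grasp_force: 0.0
```

```bash
python3 go.py .5295 .4175 .12 103
```

```text
d [ 2.737  9.731 -3.545] w [ 1.000e-03  3.000e-03 -1.798e+00] rows 7.70653132758454 1.2557817825917041 t 5.0 q6 -88.1 yaw 94.01 p [0.6318 0.132  0.0136] F [-0.3  0.5 -0.3] w 0.0596 0.0
```

Up and over to the motor, above it at z = 0.12, 9 degrees turned.

Call:
{"op": "step_arm", "data": {"plan": [{"dx": 0, "dy": 0, "dz": -1, "wx": 0, "wy": 0, "wz": 0}, {"dx": 0, "dy": 0, "dz": -2, "wx": 0, "wy": 0, "wz": 0}, {"dx": 0, "dy": 0, "dz": -3.2, "wx": 0, "wy": 0, "wz": 0}, {"dx": 0.4, "dy": 1.3, "dz": -3.55, "wx": 0, "wy": 0, "wz": -1.8}, {"dx": 0.7, "dy": 2.6, "dz": -3.55, "wx": 0, "wy": 0, "wz": -1.8}, {"dx": 1.1, "dy": 3.9, "dz": -3.55, "wx": 0, "wy": 0, "wz": -1.8}, {"dx": 1.5, "dy": 5.2, "dz": -3.55, "wx": 0, "wy": 0, "wz": -1.8}, {"dx": 1.8, "dy": 6.5, "dz": -3.55, "wx": 0, "wy": 0, "wz": -1.8}, {"dx": 2.2, "dy": 7.8, "dz": -3.55, "wx": 0, "wy": 0, "wz": -1.8}, {"dx": 2.74, "dy": 9.1, "dz": -3.55, "wx": 0, "wy": 0, "wz": -1.8}], "jaw": 1}}

```text
time_s: 5.83
position: [0.5305, 0.3999, 0.1202]
tcp_rot: [[-0.974, -0.225, 0.001], [-0.225, 0.974, 0.0], [-0.001, 0.0, -1.0]]
ft_force: [0.3, 0.5, 0.8]
grip_width: 0.0852
grasp_force: 0.0
```

```bash
python3 go.py .5297 .4175 .009 103
```

```text
d [-0.104  0.576  3.707] w [ 0.003  0.009 -0.001] rows 2.6998827636450997 0.00636021293707954 t 5.8333 q6 -71.7 yaw 102.99 p [0.5305 0.3999 0.1202] F [0.3 0.5 0.8] w 0.0852 0.0
```

Call:
{"op": "step_arm", "data": {"plan": [{"dx": -0.1, "dy": 0.58, "dz": 0.8, "wx": 0, "wy": 0, "wz": 0}, {"dx": -0.1, "dy": 0.58, "dz": 1.6, "wx": 0, "wy": 0, "wz": 0}, {"dx": -0.1, "dy": 0.58, "dz": 2.4, "wx": 0, "wy": 0, "wz": 0}, {"dx": -0.1, "dy": 0.58, "dz": 3.1, "wx": 0, "wy": 0, "wz": 0}, {"dx": -0.1, "dy": 0.58, "dz": 3.6, "wx": 0, "wy": 0, "wz": 0}, {"dx": -0.1, "dy": 0.58, "dz": 3.8, "wx": 0, "wy": 0, "wz": 0}, {"dx": -0.1, "dy": 0.58, "dz": 3.87, "wx": 0, "wy": 0, "wz": 0}, {"dx": -0.1, "dy": 0.58, "dz": 3.87, "wx": 0, "wy": 0, "wz": 0}, {"dx": -0.1, "dy": 0.58, "dz": 3.87, "wx": 0, "wy": 0, "wz": 0}]}}

```text
time_s: 6.58
position: [0.5305, 0.416, 0.005]
tcp_rot: [[-0.974, -0.225, 0.001], [-0.225, 0.974, 0.001], [-0.001, 0.001, -1.0]]
ft_force: [-1.2, -0.3, -0.4]
grip_width: 0.0856
grasp_force: 0.0
```

Call:
{"op": "step_arm", "data": {"plan": [{"dx": 0, "dy": 0, "dz": 0, "wx": 0, "wy": 0, "wz": 0}, {"dx": 0, "dy": 0, "dz": 0, "wx": 0, "wy": 0, "wz": 0}, {"dx": 0, "dy": 0, "dz": 0, "wx": 0, "wy": 0, "wz": 0}, {"dx": 0, "dy": 0, "dz": 0, "wx": 0, "wy": 0, "wz": 0}, {"dx": 0, "dy": 0, "dz": 0, "wx": 0, "wy": 0, "wz": 0}, {"dx": 0, "dy": 0, "dz": 0, "wx": 0, "wy": 0, "wz": 0}], "jaw": 0}}

```text
time_s: 7.08
position: [0.5303, 0.4159, 0.0046]
tcp_rot: [[-0.974, -0.225, 0.001], [-0.225, 0.974, 0.001], [-0.001, 0.0, -1.0]]
ft_force: [-0.5, -0.5, 6.0]
grip_width: 0.0337
grasp_force: 60.9
```

```bash
python3 go.py .5206 .1231 .12 94
```

```text
d [ 2.507 -9.435 -3.852] w [0.006 0.011 1.801] rows 7.550422413548409 1.2578537986665357 t 7.0833 q6 -70.5 yaw 103.01 p [0.5303 0.4159 0.0046] F [-0.5 -0.5  6. ] w 0.0337 60.91531194280833
```

Call:
{"op": "step_arm", "data": {"plan": [{"dx": 0, "dy": 0, "dz": -1, "wx": 0, "wy": 0, "wz": 0}, {"dx": 0, "dy": 0, "dz": -2, "wx": 0, "wy": 0, "wz": 0}, {"dx": 0, "dy": 0, "dz": -3, "wx": 0, "wy": 0, "wz": 0}, {"dx": 0.3, "dy": -1, "dz": -3.8, "wx": 0, "wy": 0, "wz": 0.9}, {"dx": 0.6, "dy": -2.2, "dz": -3.85, "wx": 0, "wy": 0, "wz": 1.8}, {"dx": 0.9, "dy": -3.5, "dz": -3.85, "wx": 0, "wy": 0, "wz": 1.8}, {"dx": 1.3, "dy": -4.8, "dz": -3.85, "wx": 0, "wy": 0, "wz": 1.8}, {"dx": 1.6, "dy": -6.1, "dz": -3.85, "wx": 0, "wy": 0, "wz": 1.8}, {"dx": 2, "dy": -7.4, "dz": -3.85, "wx": 0, "wy": 0, "wz": 1.8}, {"dx": 2.3, "dy": -8.6, "dz": -3.85, "wx": 0, "wy": 0, "wz": 1.8}]}}

```text
time_s: 7.92
position: [0.5199, 0.1468, 0.1194]
tcp_rot: [[-0.998, -0.07, -0.001], [-0.07, 0.998, -0.0], [0.001, -0.0, -1.0]]
ft_force: [1.5, -0.6, -0.7]
grip_width: 0.0338
grasp_force: 60.3
```

```bash
python3 go.py .5206 .1231 .009 94
```

```text
d [ 0.031 -0.788  3.68 ] w [-0.001 -0.006  0.002] rows 2.7074769399698524 0.004439984958575874 t 7.9167 q6 -85.3 yaw 94.01 p [0.5199 0.1468 0.1194] F [ 1.5 -0.6 -0.7] w 0.0338 60.293690061662346
```

Call:
{"op": "step_arm", "data": {"plan": [{"dx": 0, "dy": -0.82, "dz": 0, "wx": 0, "wy": 0, "wz": 0}, {"dx": 0, "dy": -0.82, "dz": 0.8, "wx": 0, "wy": 0, "wz": 0}, {"dx": 0, "dy": -0.82, "dz": 1.6, "wx": 0, "wy": 0, "wz": 0}, {"dx": 0, "dy": -0.82, "dz": 2.4, "wx": 0, "wy": 0, "wz": 0}, {"dx": 0, "dy": -0.82, "dz": 2.9, "wx": 0, "wy": 0, "wz": 0}, {"dx": 0, "dy": -0.82, "dz": 3.3, "wx": 0, "wy": 0, "wz": 0}, {"dx": 0, "dy": -0.82, "dz": 3.5, "wx": 0, "wy": 0, "wz": 0}, {"dx": 0, "dy": -0.82, "dz": 3.6, "wx": 0, "wy": 0, "wz": 0}, {"dx": 0, "dy": -0.82, "dz": 3.65, "wx": 0, "wy": 0, "wz": 0}, {"dx": 0, "dy": -0.82, "dz": 3.65, "wx": 0, "wy": 0, "wz": 0}]}}

```text
time_s: 8.75
position: [0.5227, 0.1243, 0.0102]
tcp_rot: [[-0.998, -0.07, 0.0], [-0.07, 0.998, 0.0], [-0.0, 0.0, -1.0]]
ft_force: [-0.2, -0.1, -1.2]
grip_width: 0.0341
grasp_force: 60.3
```

Call:
{"op": "step_arm", "data": {"plan": [{"dx": 0.05, "dy": -0.02, "dz": 0.04, "wx": 0, "wy": 0, "wz": 0}, {"dx": 0.05, "dy": -0.02, "dz": 0.07, "wx": 0, "wy": 0, "wz": 0}, {"dx": 0.05, "dy": -0.02, "dz": 0.07, "wx": 0, "wy": 0, "wz": 0}, {"dx": 0.05, "dy": -0.02, "dz": 0.07, "wx": 0, "wy": 0, "wz": 0}]}}

```text
time_s: 9.08
position: [0.5212, 0.1236, 0.0081]
tcp_rot: [[-0.998, -0.07, 0.001], [-0.07, 0.998, 0.0], [-0.001, 0.0, -1.0]]
ft_force: [0.4, 0.5, -0.4]
grip_width: 0.0339
grasp_force: 60.3
```

Call:
{"op": "step_arm", "data": {"plan": [{"dx": 0, "dy": 0, "dz": 0, "wx": 0, "wy": 0, "wz": 0}, {"dx": 0, "dy": 0, "dz": 0, "wx": 0, "wy": 0, "wz": 0}, {"dx": 0, "dy": 0, "dz": 0, "wx": 0, "wy": 0, "wz": 0}, {"dx": 0, "dy": 0, "dz": 0, "wx": 0, "wy": 0, "wz": 0}], "jaw": 0.7}}

```text
time_s: 9.42
position: [0.5212, 0.1236, 0.0079]
tcp_rot: [[-0.998, -0.07, 0.0], [-0.07, 0.998, 0.0], [-0.0, 0.0, -1.0]]
ft_force: [-0.3, -1.0, 0.3]
grip_width: 0.06
grasp_force: 0.0
```

```bash
python3 go.py .5454 -.1185 .20 188
```

```text
d [-0.244 -8.106 -6.403] w [-2.0000e-03  3.0000e-03 -1.8798e+01] rows 7.433459693418198 13.127204932016527 t 9.4167 q6 -87.7 yaw 94.01 p [0.5212 0.1236 0.0079] F [-0.3 -1.   0.3] w 0.06 0.0
```

Call:
{"op": "step_arm", "data": {"plan": [{"dx": 0, "dy": 0, "dz": -1.2, "wx": 0, "wy": 0, "wz": 0}, {"dx": 0, "dy": 0, "dz": -2.4, "wx": 0, "wy": 0, "wz": 0}, {"dx": 0, "dy": 0, "dz": -3.6, "wx": 0, "wy": 0, "wz": 1.3}, {"dx": 0, "dy": -1, "dz": -4.6, "wx": 0, "wy": 0, "wz": 2.6}, {"dx": 0, "dy": -2.1, "dz": -5.5, "wx": 0, "wy": 0, "wz": 3.9}, {"dx": 0, "dy": -3.2, "dz": -6.4, "wx": 0, "wy": 0, "wz": 5.2}, {"dx": 0, "dy": -4.4, "dz": -6.4, "wx": 0, "wy": 0, "wz": 6.5}, {"dx": 0, "dy": -5.6, "dz": -6.4, "wx": 0, "wy": 0, "wz": 7.8}, {"dx": 0, "dy": -6.8, "dz": -6.4, "wx": 0, "wy": 0, "wz": 9.1}, {"dx": -0.24, "dy": -8.1, "dz": -6.4, "wx": 0, "wy": 0, "wz": 10.4}], "jaw": 1}}

```text
time_s: 10.25
position: [0.5443, -0.1198, 0.2003]
tcp_rot: [[-0.665, 0.747, -0.0], [0.747, 0.665, 0.0], [0.0, 0.0, -1.0]]
ft_force: [0.7, 1.4, 0.8]
grip_width: 0.0856
grasp_force: 0.0
```

Call:
{"op": "step_arm", "data": {"plan": [{"dx": 0, "dy": 0, "dz": 0, "wx": 0, "wy": 0, "wz": 1.4}, {"dx": 0, "dy": 0, "dz": 0, "wx": 0, "wy": 0, "wz": 2.8}, {"dx": 0, "dy": 0, "dz": 0, "wx": 0, "wy": 0, "wz": 4.2}, {"dx": 0, "dy": 0, "dz": 0, "wx": 0, "wy": 0, "wz": 5.6}, {"dx": 0, "dy": 0, "dz": 0, "wx": 0, "wy": 0, "wz": 7}, {"dx": 0, "dy": 0, "dz": 0, "wx": 0, "wy": 0, "wz": 8.4}, {"dx": 0, "dy": 0, "dz": 0, "wx": 0, "wy": 0, "wz": 9.8}, {"dx": 0, "dy": 0, "dz": 0, "wx": 0, "wy": 0, "wz": 11.2}, {"dx": 0, "dy": 0, "dz": 0, "wx": 0, "wy": 0, "wz": 12.6}, {"dx": 0, "dy": 0, "dz": 0, "wx": 0, "wy": 0, "wz": 14}]}}

```text
time_s: 11.08
position: [0.5451, -0.1183, 0.1998]
tcp_rot: [[0.475, 0.88, -0.0], [0.88, -0.475, 0.0], [0.0, -0.0, -1.0]]
ft_force: [0.1, -0.7, -0.3]
grip_width: 0.0852
grasp_force: 0.0
```

```bash
python3 go.py .5454 -.1185 .2 -82
python3 - <<'E'
from h import *
save(cam('scene'),'s4.png')
E
```

```text
d [-0.001  0.01  -0.006] w [-1.0000e-03 -1.0000e-03  1.0733e+01] rows 0.008645879082192316 7.494827488198168 t 11.0833 q6 9.3 yaw -28.34 p [ 0.5451 -0.1183  0.1998] F [ 0.1 -0.7 -0.3] w 0.0852 0.0
```

View pics/s4.png

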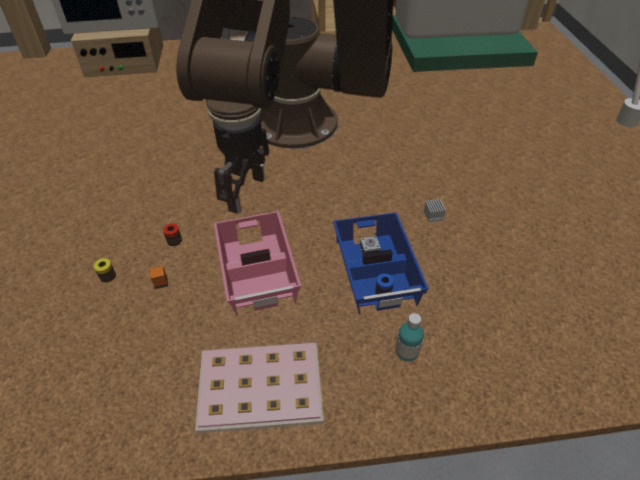

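Scene view: the motor (370,243) and blue lens (385,284) stand upright in the two blue compartments. The gripper hangs above the pink bin, so I'll finish the turn.

Call:
{"op": "step_arm", "data": {"plan": [{"dx": 0, "dy": 0, "dz": 0, "wx": 0, "wy": 0, "wz": 1.4}, {"dx": 0, "dy": 0, "dz": 0, "wx": 0, "wy": 0, "wz": 2.8}, {"dx": 0, "dy": 0, "dz": 0, "wx": 0, "wy": 0, "wz": 4.2}, {"dx": 0, "dy": 0, "dz": 0, "wx": 0, "wy": 0, "wz": 5.6}, {"dx": 0, "dy": 0, "dz": 0, "wx": 0, "wy": 0, "wz": 7}, {"dx": 0, "dy": 0, "dz": 0, "wx": 0, "wy": 0, "wz": 8.4}, {"dx": 0, "dy": 0, "dz": 0, "wx": 0, "wy": 0, "wz": 9.8}, {"dx": 0, "dy": 0, "dz": 0, "wx": 0, "wy": 0, "wz": 10.73}, {"dx": 0, "dy": 0, "dz": 0, "wx": 0, "wy": 0, "wz": 10.73}]}}

```text
time_s: 11.88
position: [0.5452, -0.1183, 0.1998]
tcp_rot: [[0.99, 0.144, -0.0], [0.144, -0.99, 0.0], [-0.0, -0.0, -1.0]]
ft_force: [-0.6, 0.3, 0.9]
grip_width: 0.0856
grasp_force: 0.0
```

```bash
python3 go.py .5454 -.1185 .2 -82
python3 - <<'E'
from h import *
save(cam('wrist'),'w5.png')
E
```

```text
d [ 0.007  0.007 -0.007] w [-0.001  0.001  0.061] rows 0.008504629853424513 0.04278693721918061 t 11.8833 q6 62.7 yaw -81.69 p [ 0.5452 -0.1183  0.1998] F [-0.6  0.3  0.9] w 0.0856 0.0
```

View pics/w5.png

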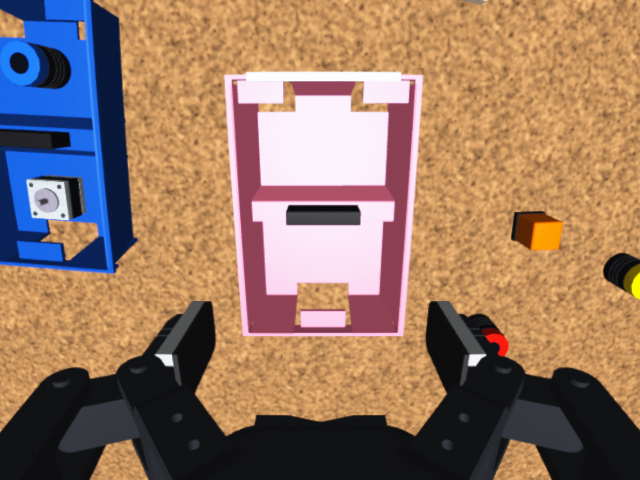

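Wrist view: pink bin aligned with the tool, bar at (323,215), rim spanning (225..422, 75..335).

```bash
python3 bar.py 323 215; python3 wm.py 323,205,.060,135; python3 go.py .5454 -.1185 .036 -82
```

```text
1077 0.05712028635383082 ((547.4769287109375, -120.16185760498047), (11.266316413879395, 58.461063385009766), 8.329575538635254)
((548.2168579101562, -120.05613708496094), (11.523634910583496, 58.201332092285156), 8.646088600158691)
323,205,.060,135 6898 z 0.059 rect [ 547.7 -120.2] [216.3 142.8] 8.3 | plane rect ((548.241943359375, -120.38285827636719), (214.86227416992188, 142.15103149414062), 8.446934700012207) circ 547.1 -120.1 127.5
d [5.000e-03 6.000e-03 5.461e+00] w [-0.001 -0.     0.121] rows 3.928800481163642 0.08479483987948937 t 12.0333 q6 62.4 yaw -81.39 p [ 0.5452 -0.1184  0.1998] F [ 1.  -0.1  0.9] w 0.0854 0.0
```

```bash
python3 go.py .5477 -.1202 .030 -81.65
```

```text
d [0.073 0.073 5.661] w [-0.001 -0.     0.051] rows 4.073358452525254 0.03591521666419768 t 12.0333 q6 62.4 yaw -81.39 p [ 0.5452 -0.1184  0.1998] F [ 1.  -0.1  0.9] w 0.0854 0.0
```

Call:
{"op": "step_arm", "data": {"plan": [{"dx": 0.07, "dy": 0.07, "dz": 1, "wx": 0, "wy": 0, "wz": 0}, {"dx": 0.07, "dy": 0.07, "dz": 2, "wx": 0, "wy": 0, "wz": 0}, {"dx": 0.07, "dy": 0.07, "dz": 3, "wx": 0, "wy": 0, "wz": 0}, {"dx": 0.07, "dy": 0.07, "dz": 4, "wx": 0, "wy": 0, "wz": 0}, {"dx": 0.07, "dy": 0.07, "dz": 4.7, "wx": 0, "wy": 0, "wz": 0}, {"dx": 0.07, "dy": 0.07, "dz": 5.2, "wx": 0, "wy": 0, "wz": 0}, {"dx": 0.07, "dy": 0.07, "dz": 5.5, "wx": 0, "wy": 0, "wz": 0}, {"dx": 0.07, "dy": 0.07, "dz": 5.66, "wx": 0, "wy": 0, "wz": 0}, {"dx": 0.07, "dy": 0.07, "dz": 5.66, "wx": 0, "wy": 0, "wz": 0}, {"dx": 0.07, "dy": 0.07, "dz": 5.66, "wx": 0, "wy": 0, "wz": 0}]}}

```text
time_s: 12.87
position: [0.548, -0.1202, 0.0307]
tcp_rot: [[0.989, 0.146, 0.001], [0.146, -0.989, -0.0], [0.001, 0.0, -1.0]]
ft_force: [0.7, -0.2, -0.2]
grip_width: 0.0854
grasp_force: 0.0
```

Call:
{"op": "step_arm", "data": {"plan": [{"dx": 0, "dy": 0, "dz": 0, "wx": 0, "wy": 0, "wz": 0}, {"dx": 0, "dy": 0, "dz": 0, "wx": 0, "wy": 0, "wz": 0}, {"dx": 0, "dy": 0, "dz": 0, "wx": 0, "wy": 0, "wz": 0}, {"dx": 0, "dy": 0, "dz": 0, "wx": 0, "wy": 0, "wz": 0}], "jaw": 0}}

```text
time_s: 13.2
position: [0.548, -0.1203, 0.0313]
tcp_rot: [[0.989, 0.146, 0.002], [0.146, -0.989, -0.001], [0.002, 0.001, -1.0]]
ft_force: [-2.2, -0.4, 8.0]
grip_width: 0.0588
grasp_force: 63.2
```

Call:
{"op": "step_arm", "data": {"plan": [{"dx": 0, "dy": 0, "dz": -0.2, "wx": 0, "wy": 0, "wz": 0}, {"dx": 0, "dy": 0, "dz": -0.5, "wx": 0, "wy": 0, "wz": 0}, {"dx": 0, "dy": 0, "dz": -1, "wx": 0, "wy": 0, "wz": 0}, {"dx": 0, "dy": 0, "dz": -1.6, "wx": 0, "wy": 0, "wz": 0}, {"dx": 0, "dy": 0, "dz": -2.3, "wx": 0, "wy": 0, "wz": 0}, {"dx": 0, "dy": 0, "dz": -3, "wx": 0, "wy": 0, "wz": 0}, {"dx": 0, "dy": 0, "dz": -3.7, "wx": 0, "wy": 0, "wz": 0}, {"dx": 0, "dy": 0, "dz": -4.3, "wx": 0, "wy": 0, "wz": 0}, {"dx": 0, "dy": 0, "dz": -4.7, "wx": 0, "wy": 0, "wz": 0}, {"dx": 0, "dy": 0, "dz": -4.7, "wx": 0, "wy": 0, "wz": 0}]}}

```text
time_s: 14.03
position: [0.5483, -0.1203, 0.1742]
tcp_rot: [[0.989, 0.146, 0.004], [0.146, -0.989, -0.001], [0.004, 0.002, -1.0]]
ft_force: [0.9, -0.7, -2.9]
grip_width: 0.0583
grasp_force: 65.7
```

```bash
python3 go.py .5765 .127 .17 94
python3 - <<'E'
from h import *
save(cam('scene'),'s6.png')
E
```

```text
d [ 2.128 -8.019  0.131] w [ 7.1000e-02  3.2000e-02 -3.5126e+01] rows 5.969375189980439 24.529351703376857 t 14.0333 q6 62.5 yaw -81.63 p [ 0.5483 -0.1203  0.1742] F [ 0.9 -0.7 -2.9] w 0.0583 65.70937156677246
```

View pics/s6.png

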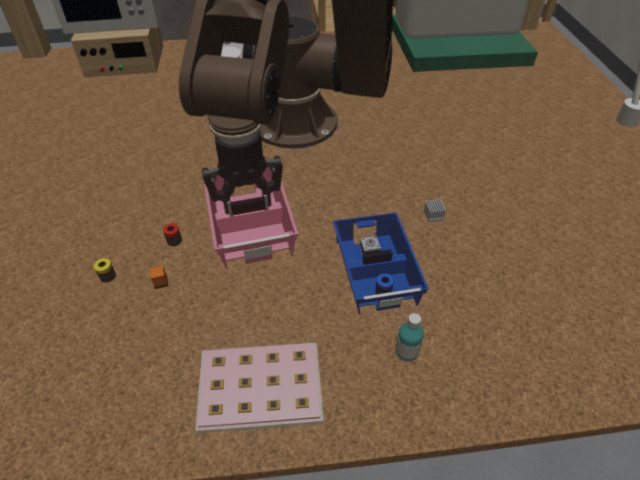

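Scene view: the pink bin hangs level in the gripper at about (250,220) and the blue kit is undisturbed. I'll recheck the blue bin's pose from the top camera.

```bash
python3 m.py | grep blue
```

```text
lens_blue 0 [nan nan] ((0.0, 0.0), (0.0, 0.0), 0.0)
blue 1175 ((576.23974609375, 127.31937408447266), (218.69822692871094, 142.27366638183594), 4.1352105140686035)m.py:7: RuntimeWarning: Mean of empty slice.
  q=P[m>0][:,:2];b=cv2.minAreaRect(q.astype(np.float32)*1000);print(n,len(q),q.mean(0).round(4),b)
  ret = um.true_divide(
  return _methods._mean(a, axis=axis, dtype=dtype,
```

Call:
{"op": "step_arm", "data": {"plan": [{"dx": 0, "dy": -0.3, "dz": 0, "wx": 0, "wy": 0, "wz": -0.4}, {"dx": 0.2, "dy": -0.9, "dz": 0, "wx": 0, "wy": 0, "wz": -1.2}, {"dx": 0.4, "dy": -1.8, "dz": 0, "wx": 0, "wy": 0, "wz": -2.3}, {"dx": 0.7, "dy": -2.8, "dz": 0, "wx": 0, "wy": 0, "wz": -3.5}, {"dx": 1.0, "dy": -3.8, "dz": 0, "wx": 0, "wy": 0, "wz": -4.7}, {"dx": 1.3, "dy": -4.8, "dz": 0, "wx": 0, "wy": 0, "wz": -5.9}, {"dx": 1.5, "dy": -5.8, "dz": 0, "wx": 0, "wy": 0, "wz": -7.1}, {"dx": 1.8, "dy": -6.8, "dz": 0, "wx": 0, "wy": 0, "wz": -8.3}, {"dx": 2.0, "dy": -7.6, "dz": 0, "wx": 0, "wy": 0, "wz": -9.5}, {"dx": 2.13, "dy": -8.02, "dz": 0, "wx": 0, "wy": 0, "wz": -10.7}]}}

```text
time_s: 14.97
position: [0.575, 0.1305, 0.1698]
tcp_rot: [[0.464, 0.886, -0.002], [0.886, -0.464, 0.0], [-0.001, -0.002, -1.0]]
ft_force: [0.4, -0.4, -3.2]
grip_width: 0.059
grasp_force: 65.6
```

Call:
{"op": "step_arm", "data": {"plan": [{"dx": 0, "dy": 0, "dz": 0, "wx": 0, "wy": 0, "wz": -1.2}, {"dx": 0, "dy": 0, "dz": 0, "wx": 0, "wy": 0, "wz": -2.4}, {"dx": 0, "dy": 0, "dz": 0, "wx": 0, "wy": 0, "wz": -3.6}, {"dx": 0, "dy": 0, "dz": 0, "wx": 0, "wy": 0, "wz": -4.8}, {"dx": 0, "dy": 0, "dz": 0, "wx": 0, "wy": 0, "wz": -6}, {"dx": 0, "dy": 0, "dz": 0, "wx": 0, "wy": 0, "wz": -7.2}, {"dx": 0, "dy": 0, "dz": 0, "wx": 0, "wy": 0, "wz": -8.4}, {"dx": 0, "dy": 0, "dz": 0, "wx": 0, "wy": 0, "wz": -9.6}, {"dx": 0, "dy": 0, "dz": 0, "wx": 0, "wy": 0, "wz": -10.8}, {"dx": 0, "dy": 0, "dz": 0, "wx": 0, "wy": 0, "wz": -12}]}}

```text
time_s: 15.8
position: [0.575, 0.1277, 0.1697]
tcp_rot: [[-0.534, 0.846, -0.002], [0.846, 0.534, -0.0], [0.001, -0.002, -1.0]]
ft_force: [0.2, -0.2, -3.3]
grip_width: 0.0589
grasp_force: 65.6
```

Call:
{"op": "step_arm", "data": {"plan": [{"dx": 0, "dy": 0, "dz": 0, "wx": 0, "wy": 0, "wz": -1.2}, {"dx": 0, "dy": 0, "dz": 0, "wx": 0, "wy": 0, "wz": -2.4}, {"dx": 0, "dy": 0, "dz": 0, "wx": 0, "wy": 0, "wz": -3.6}, {"dx": 0, "dy": 0, "dz": 0, "wx": 0, "wy": 0, "wz": -4.8}, {"dx": 0, "dy": 0, "dz": 0, "wx": 0, "wy": 0, "wz": -6}, {"dx": 0, "dy": 0, "dz": 0, "wx": 0, "wy": 0, "wz": -7.2}, {"dx": 0, "dy": 0, "dz": 0, "wx": 0, "wy": 0, "wz": -8.4}, {"dx": 0, "dy": 0, "dz": 0, "wx": 0, "wy": 0, "wz": -9.6}, {"dx": 0, "dy": 0, "dz": 0, "wx": 0, "wy": 0, "wz": -10.8}, {"dx": 0, "dy": 0, "dz": 0, "wx": 0, "wy": 0, "wz": -11.8}]}}

```text
time_s: 16.63
position: [0.575, 0.1277, 0.1697]
tcp_rot: [[-1.0, -0.022, -0.002], [-0.022, 1.0, -0.0], [0.002, -0.0, -1.0]]
ft_force: [0.2, 0.7, -3.4]
grip_width: 0.0586
grasp_force: 65.6
```

```bash
python3 go.py .5765 .127 .17 94
python3 - <<'E'
from h import *
save(cam('top'),'t7.png');save(cam('wrist'),'w7.png')
E
```

```text
d [-0.049 -0.025 -0.009] w [ 0.    -0.027 -0.543] rows 0.040308895285661846 0.3797171192242686 t 16.6333 q6 -85.2 yaw 91.28 p [0.575  0.1277 0.1697] F [ 0.2  0.7 -3.4] w 0.0586 65.58123707771301
```

View pics/w7.png

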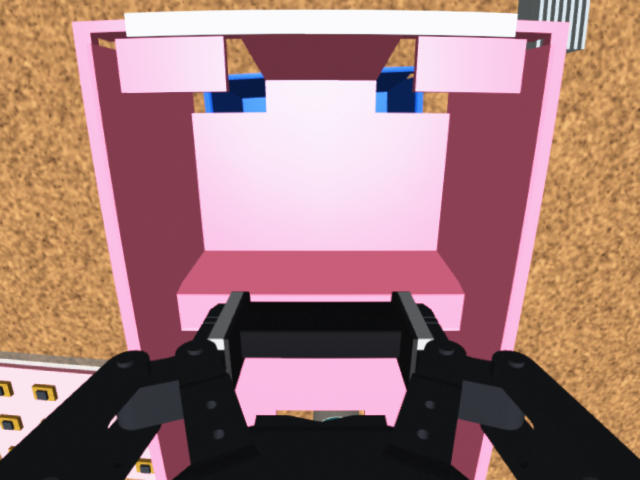

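Wrist view: the pink bin is held squarely (bar (320,330), white strip now towards the robot at (320,22)), with a heat sink corner visible at (560,25). I'll trim the yaw, go lower, then compare rims.

Call:
{"op": "step_arm", "data": {"plan": [{"dx": -0.04, "dy": -0.01, "dz": 0, "wx": 0, "wy": 0, "wz": -0.5}, {"dx": -0.04, "dy": -0.01, "dz": 0.4, "wx": 0, "wy": 0, "wz": -0.5}, {"dx": -0.04, "dy": -0.01, "dz": 0.8, "wx": 0, "wy": 0, "wz": -0.5}, {"dx": -0.04, "dy": -0.01, "dz": 1.2, "wx": 0, "wy": 0, "wz": -0.5}, {"dx": -0.04, "dy": -0.01, "dz": 1.4, "wx": 0, "wy": 0, "wz": -0.5}, {"dx": -0.04, "dy": -0.01, "dz": 1.4, "wx": 0, "wy": 0, "wz": -0.5}, {"dx": -0.04, "dy": -0.01, "dz": 1.4, "wx": 0, "wy": 0, "wz": -0.5}]}}

```text
time_s: 17.32
position: [0.5769, 0.1271, 0.1288]
tcp_rot: [[-0.998, -0.058, -0.001], [-0.058, 0.998, -0.0], [0.001, 0.0, -1.0]]
ft_force: [0.4, -0.4, -3.4]
grip_width: 0.0589
grasp_force: 65.6
```

```bash
python3 go.py .5762 .1273 .08 94.1
python3 - <<'E'
from h import *
c=cam('top');save(c,'t8.png');P=cloud(c);Z=P[...,2]
hs=cv2.cvtColor(c['color'],cv2.COLOR_RGB2HSV)
s=np.s_[120:310,190:340]
pk=((hs[...,0]>150)&(hs[...,1]>40))|((hs[...,1]<40)&(hs[...,2]>180))
print(np.nanmedian(Z[s][pk[s]]))
for h in(.155,):
    m=np.abs(Z-h)<.010;m&=pk
    q=P[s][m[s]]; 
    if len(q)>20:
        print(h,len(q),np.median(q[:,2]),cv2.minAreaRect((q[:,:2]*1000).astype(np.float32)))
        A=np.c_[q[:,:2],np.ones(len(q))];print('tilt deg',np.degrees(np.linalg.lstsq(A,q[:,2],rcond=None)[0][:2]))
E
```

```text
d [0.022 0.008 1.626] w [ 0.001 -0.01  -0.158] rows 1.1700088309412318 0.11056595172360535 t 17.3167 q6 -87.3 yaw 93.31 p [0.5769 0.1271 0.1288] F [ 0.4 -0.4 -3.4] w 0.0589 65.58099031448364
0.12423759841297188
0.155 420 0.15709771527433858 ((583.0553588867188, 69.62310791015625), (215.30056762695312, 30.993425369262695), 1.0010149478912354)
tilt deg [  1.36064402 -18.08041   ]
```

View pics/t8.png

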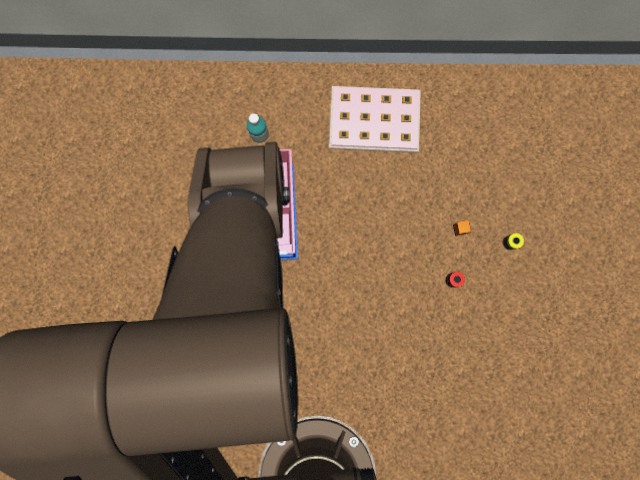

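Top view: the arm hides most of the bins, only the right edges near (293,200) showing, so I'll rely on kinematics and feel from here.

Call:
{"op": "step_arm", "data": {"plan": [{"dx": 0.02, "dy": 0.01, "dz": 0.3, "wx": 0, "wy": 0, "wz": -0.14}, {"dx": 0.02, "dy": 0.01, "dz": 0.6, "wx": 0, "wy": 0, "wz": -0.14}, {"dx": 0.02, "dy": 0.01, "dz": 0.9, "wx": 0, "wy": 0, "wz": -0.14}, {"dx": 0.02, "dy": 0.01, "dz": 1.1, "wx": 0, "wy": 0, "wz": -0.14}, {"dx": 0.02, "dy": 0.01, "dz": 1.2, "wx": 0, "wy": 0, "wz": -0.14}, {"dx": 0.02, "dy": 0.01, "dz": 1.25, "wx": 0, "wy": 0, "wz": -0.14}, {"dx": 0.02, "dy": 0.01, "dz": 1.25, "wx": 0, "wy": 0, "wz": -0.14}, {"dx": 0.02, "dy": 0.01, "dz": 1.25, "wx": 0, "wy": 0, "wz": -0.14}]}}

```text
time_s: 18.03
position: [0.5763, 0.1272, 0.0915]
tcp_rot: [[-0.997, -0.071, -0.0], [-0.071, 0.997, 0.0], [0.0, 0.0, -1.0]]
ft_force: [-1.3, -0.2, -2.7]
grip_width: 0.0585
grasp_force: 65.6
```

```bash
python3 go.py .5762 .1273 .08 94.1
python3 - <<'E'
from h import *
c=cam('scene');cv2.imwrite('pics/s9.png',cv2.resize(c['color'][200:330,300:460,::-1],None,fx=4,fy=4))
E
```

```text
d [0.005 0.004 0.385] w [ 0.001 -0.004 -0.009] rows 0.2770078582762898 0.006806780270967635 t 18.0333 q6 -88.0 yaw 94.06 p [0.5763 0.1272 0.0915] F [-1.3 -0.2 -2.7] w 0.0585 65.57363033294678
```

View pics/s9.png

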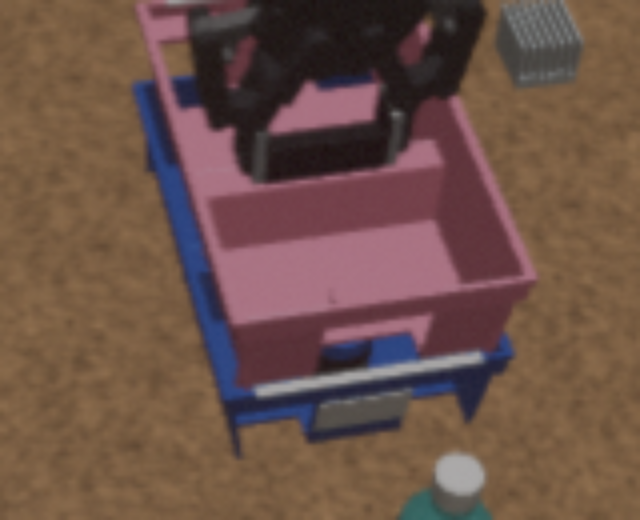

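Scene crop: the pink bin is over the blue one and square to it, its near edge running parallel to the white strip at (370,375), with the blue rim showing all round. I'll lower it the last 10 mm.

Call:
{"op": "step_arm", "data": {"plan": [{"dx": 0, "dy": 0, "dz": 0.08, "wx": 0, "wy": 0, "wz": 0}, {"dx": 0, "dy": 0, "dz": 0.16, "wx": 0, "wy": 0, "wz": 0}, {"dx": 0, "dy": 0, "dz": 0.23, "wx": 0, "wy": 0, "wz": 0}, {"dx": 0, "dy": 0, "dz": 0.3, "wx": 0, "wy": 0, "wz": 0}, {"dx": 0, "dy": 0, "dz": 0.33, "wx": 0, "wy": 0, "wz": 0}, {"dx": 0, "dy": 0, "dz": 0.33, "wx": 0, "wy": 0, "wz": 0}, {"dx": 0, "dy": 0, "dz": 0.33, "wx": 0, "wy": 0, "wz": 0}]}}

```text
time_s: 18.67
position: [0.5769, 0.1273, 0.0856]
tcp_rot: [[-0.997, -0.071, 0.004], [-0.071, 0.997, 0.0], [-0.004, 0.0, -1.0]]
ft_force: [-15.8, -1.8, 41.9]
grip_width: 0.0586
grasp_force: 70.9
```

Contact at about 4 mm above the expected seat, with a push towards −x: the far wall is catching. I'll back off, measure, and shift.

Call:
{"op": "step_arm", "data": {"plan": [{"dx": 0, "dy": 0, "dz": -0.25, "wx": 0, "wy": 0, "wz": 0}, {"dx": 0, "dy": 0, "dz": -0.25, "wx": 0, "wy": 0, "wz": 0}, {"dx": 0, "dy": 0, "dz": -0.25, "wx": 0, "wy": 0, "wz": 0}]}}

```text
time_s: 18.92
position: [0.5766, 0.1272, 0.0891]
tcp_rot: [[-0.997, -0.071, 0.001], [-0.071, 0.997, 0.0], [-0.001, 0.0, -1.0]]
ft_force: [-0.0, 0.1, -3.3]
grip_width: 0.0583
grasp_force: 65.7
```

```bash
python3 go.py .5762 .1273 .08 94.1
python3 - <<'E'
from h import *
c=cam('scene');P=cloud(c)
hs=cv2.cvtColor(c['color'],cv2.COLOR_RGB2HSV)
s=np.s_[190:330,300:460];Q=P[s];H=hs[s];Z=Q[...,2]
pk=(H[...,0]>150)&(H[...,1]>40);bl=(H[...,0]>100)&(H[...,0]<130)&(H[...,1]>120)
from collections import Counter
print(np.nanpercentile(Z[pk],[90,95,98,99.5]),np.nanpercentile(Z[bl],[50,70,90,98]))
th=np.radians(4.1);R=np.array([[np.cos(th),np.sin(th)],[-np.sin(th),np.cos(th)]])
def ext(m,h,t=.006,n=''):
    q=Q[m&(np.abs(Z-h)<t)];a=(q[:,:2]-[.5762,.1273])@R.T*1000
    print(n,len(q),'along y',np.percentile(a[:,0],[1,99]),'across',np.percentile(a[:,1],[1,99]))
ext(pk|((H[...,1]<40)&(H[...,2]>150)),np.nanpercentile(Z[pk],97),n='pink');ext(bl|((H[...,1]<40)&(H[...,2]>150)),.06,n='blue')
E
```

```text
d [0.013 0.005 0.304] w [ 0.001  0.008 -0.009] rows 0.2190130572593881 0.008289853477803016 t 18.9167 q6 -88.0 yaw 94.05 p [0.5766 0.1272 0.0891] F [-0.   0.1 -3.3] w 0.0583 65.74869632720947
[0.12021398 0.16164679 0.19478201 0.23906452] [0.02906126 0.05850003 0.06046602 0.06190363]
pink 46 along y [-10.34934854  20.29886094] across [-67.74679574  60.23273208]
blue 309 along y [-106.43540637  105.9365495 ] across [-70.95780984  68.68507196]
```

```bash
python3 - <<'E'
from h import *
c=cam('scene');P=cloud(c)
hs=cv2.cvtColor(c['color'],cv2.COLOR_RGB2HSV)
s=np.s_[170:330,290:470];Q=P[s];H=hs[s];Z=Q[...,2]
w=(H[...,1]<40)&(H[...,2]>150)
pk=((H[...,0]>150)&(H[...,1]>40))|w;bl=((H[...,0]>100)&(H[...,0]<130)&(H[...,1]>120))|w
h=np.histogram(Z[pk],bins=np.arange(.09,.14,.003));print(h[0],h[1].round(3))
th=np.radians(4.1);R=np.array([[np.cos(th),np.sin(th)],[-np.sin(th),np.cos(th)]])
for n,m,h in(('pink',pk,.118),('blue',bl,.06)):
    mm=m&(np.abs(Z-h)<.005);q=Q[mm];a=(q[:,:2]-[.5762,.1273])@R.T*1000
    ok=(np.abs(a)<[125,85]).all(1);a=a[ok];q=q[ok]
    print(n,len(a),np.percentile(a[:,0],[.5,2,98,99.5]).round(1),np.percentile(a[:,1],[.5,2,98,99.5]).round(1),cv2.minAreaRect(a.astype(np.float32)))
    far=q[a[:,0]>95];near=q[a[:,0]<-95];l=q[a[:,1]>60];r=q[a[:,1]<-60]
    print('  z far/near/left/right',[(len(k),np.median(k[:,2]).round(4)) for k in(far,near,l,r)])
E
```

```text
[254 132  93 101 131 180 307 216 340 341 104   6   4   9   5  11] [0.09  0.093 0.096 0.099 0.102 0.105 0.108 0.111 0.114 0.117 0.12  0.123
 0.126 0.129 0.132 0.135 0.138]
pink 889 [-106.3 -104.1  109.6  110. ] [-71.3 -71.1  70.6  71.3] ((1.5974884033203125, 0.4102630615234375), (143.48358154296875, 217.72982788085938), 89.97450256347656)
  z far/near/left/right [(324, np.float64(0.1184)), (47, np.float64(0.1144)), (216, np.float64(0.1175)), (253, np.float64(0.1172))]
blue 311 [-107.3 -105.3  105.9  107.2] [-71.  -70.5  66.6  69.6] ((0.01416778564453125, -0.5188522338867188), (217.5325927734375, 141.1570281982422), 0.18175408244132996)
  z far/near/left/right [(143, np.float64(0.0599)), (12, np.float64(0.0592)), (13, np.float64(0.0593)), (183, np.float64(0.0596))]
```

Call:
{"op": "step_arm", "data": {"plan": [{"dx": 0.08, "dy": -0.03, "dz": 0, "wx": 0, "wy": 0, "wz": 0}, {"dx": 0.08, "dy": -0.03, "dz": 0, "wx": 0, "wy": 0, "wz": 0}, {"dx": 0.08, "dy": -0.03, "dz": 0.05, "wx": 0, "wy": 0, "wz": 0}, {"dx": 0.08, "dy": -0.03, "dz": 0.1, "wx": 0, "wy": 0, "wz": 0}, {"dx": 0.08, "dy": -0.03, "dz": 0.14, "wx": 0, "wy": 0, "wz": 0}, {"dx": 0.08, "dy": -0.03, "dz": 0.18, "wx": 0, "wy": 0, "wz": 0}, {"dx": 0.08, "dy": -0.03, "dz": 0.18, "wx": 0, "wy": 0, "wz": 0}]}}

```text
time_s: 19.6
position: [0.5742, 0.1261, 0.0835]
tcp_rot: [[-0.997, -0.071, -0.0], [-0.071, 0.997, 0.0], [0.0, 0.0, -1.0]]
ft_force: [-0.2, -0.3, -2.5]
grip_width: 0.0588
grasp_force: 65.8
```

Free now, below the previous catch. I'll continue down.

Call:
{"op": "step_arm", "data": {"plan": [{"dx": 0, "dy": 0, "dz": 0.03, "wx": 0, "wy": 0, "wz": 0}, {"dx": 0, "dy": 0, "dz": 0.06, "wx": 0, "wy": 0, "wz": 0}, {"dx": 0, "dy": 0, "dz": 0.07, "wx": 0, "wy": 0, "wz": 0}, {"dx": 0, "dy": 0, "dz": 0.07, "wx": 0, "wy": 0, "wz": 0}]}}

```text
time_s: 19.93
position: [0.5747, 0.1262, 0.0821]
tcp_rot: [[-0.997, -0.071, 0.001], [-0.071, 0.997, 0.0], [-0.001, 0.0, -1.0]]
ft_force: [3.4, -0.1, 2.8]
grip_width: 0.0587
grasp_force: 66.2
```

Call:
{"op": "step_arm", "data": {"plan": [{"dx": 0, "dy": 0, "dz": 0, "wx": 0, "wy": 0, "wz": 0}, {"dx": 0, "dy": 0, "dz": 0, "wx": 0, "wy": 0, "wz": 0}, {"dx": 0, "dy": 0, "dz": 0, "wx": 0, "wy": 0, "wz": 0}, {"dx": 0, "dy": 0, "dz": 0, "wx": 0, "wy": 0, "wz": 0}], "jaw": 0.9}}

```text
time_s: 20.27
position: [0.574, 0.1261, 0.0815]
tcp_rot: [[-0.997, -0.071, -0.0], [-0.071, 0.997, 0.0], [0.0, 0.0, -1.0]]
ft_force: [-0.7, -0.6, 0.1]
grip_width: 0.0769
grasp_force: 0.0
```

Call:
{"op": "step_arm", "data": {"plan": [{"dx": 0, "dy": 0, "dz": -0.5, "wx": 0, "wy": 0, "wz": 0}, {"dx": 0, "dy": 0, "dz": -1.2, "wx": 0, "wy": 0, "wz": 0}, {"dx": 0, "dy": 0, "dz": -2.2, "wx": 0, "wy": 0, "wz": 0}, {"dx": 0, "dy": 0, "dz": -3.2, "wx": 0, "wy": 0, "wz": 0}, {"dx": 1, "dy": 0, "dz": -4, "wx": 0, "wy": 0, "wz": 0}, {"dx": 2, "dy": 1, "dz": -4, "wx": 0, "wy": 0, "wz": 0}, {"dx": 3, "dy": 2, "dz": -4, "wx": 0, "wy": 0, "wz": 0}, {"dx": 4, "dy": 3.2, "dz": -4, "wx": 0, "wy": 0, "wz": 0}, {"dx": 4.3, "dy": 4.4, "dz": -4, "wx": 0, "wy": 0, "wz": 0}, {"dx": 4.3, "dy": 5.3, "dz": -4, "wx": 0, "wy": 0, "wz": 0}]}}

```text
time_s: 21.1
position: [0.4313, 0.2773, 0.2022]
tcp_rot: [[-0.997, -0.071, -0.0], [-0.071, 0.997, 0.0], [0.0, 0.0, -1.0]]
ft_force: [2.3, -0.4, 1.5]
grip_width: 0.0766
grasp_force: 0.0
```

```bash
cat > st.py <<'E'
from h import *
c=cam('scene');P=cloud(c)
hs=cv2.cvtColor(c['color'],cv2.COLOR_RGB2HSV)
s=np.s_[170:330,290:470];Q=P[s];H=hs[s];Z=Q[...,2]
w=(H[...,1]<40)&(H[...,2]>150)
pk=((H[...,0]>150)&(H[...,1]>40))|w;bl=((H[...,0]>100)&(H[...,0]<130)&(H[...,1]>120))|w
th=np.radians(4.1);R=np.array([[np.cos(th),np.sin(th)],[-np.sin(th),np.cos(th)]])
for n,m,h in(('pink',pk,.110),('blue',bl,.06)):
    mm=m&(np.abs(Z-h)<.005);q=Q[mm];a=(q[:,:2]-[.5762,.1273])@R.T*1000
    ok=(np.abs(a)<[125,85]).all(1);a=a[ok];q=q[ok]
    print(n,len(a),np.percentile(a[:,0],[.5,2,98,99.5]).round(1),np.percentile(a[:,1],[.5,2,98,99.5]).round(1),cv2.minAreaRect(a.astype(np.float32)))
    print('  z far/near/left/right',[(len(k),np.median(k[:,2]).round(4),np.percentile(k[:,2],90).round(4)) for k in(q[a[:,0]>100],q[a[:,0]<-100],q[a[:,1]>64],q[a[:,1]<-64]) if len(k)])
E
python3 st.py; python3 wm.py 300,250,.032,150; python3 go.py .4224 .293 .2 94;python3 - <<'E'
from h import *
save(cam('wrist'),'w10.png')
c=cam('scene');cv2.imwrite('pics/s10.png',cv2.resize(c['color'][190:320,300:460,::-1],None,fx=4,fy=4))
E
```

```text
pink 1045 [-108.5 -107.2  108.   108.7] [-72.2 -72.   69.6  70.5] ((-0.53582763671875, -0.69769287109375), (143.77810668945312, 219.1901397705078), 89.97260284423828)
  z far/near/left/right [(246, np.float64(0.1086), np.float64(0.1107)), (163, np.float64(0.1095), np.float64(0.1116)), (299, np.float64(0.1094), np.float64(0.1112)), (258, np.float64(0.1097), np.float64(0.1114))]
blue 307 [-104.   -97.9  105.6  106.3] [-71.2 -70.6  68.3  69.6] ((29.426227569580078, -46.44285583496094), (252.16212463378906, 120.48599243164062), 33.934974670410156)
  z far/near/left/right [(130, np.float64(0.0598), np.float64(0.0616)), (5, np.float64(0.0599), np.float64(0.0615)), (13, np.float64(0.0593), np.float64(0.0607)), (174, np.float64(0.0596), np.float64(0.0612))]
300,250,.032,150 153 z 0.031 rect [423.6 310.6] [40.   2.5] 3.6 | plane rect ((423.22796630859375, 310.3377685546875), (39.74879455566406, 2.9024839401245117), 3.5964953899383545) circ 423.2 310.4 19.9
d [0.323 0.501 0.065] w [0.01  0.01  0.054] rows 0.43151964895356476 0.039176388811104586 t 21.2 q6 -68.9 yaw 94.27 p [0.4332 0.2787 0.2019] F [ 0.5  0.3 -0.1] w 0.0768 0.0
```

View pics/s10.png

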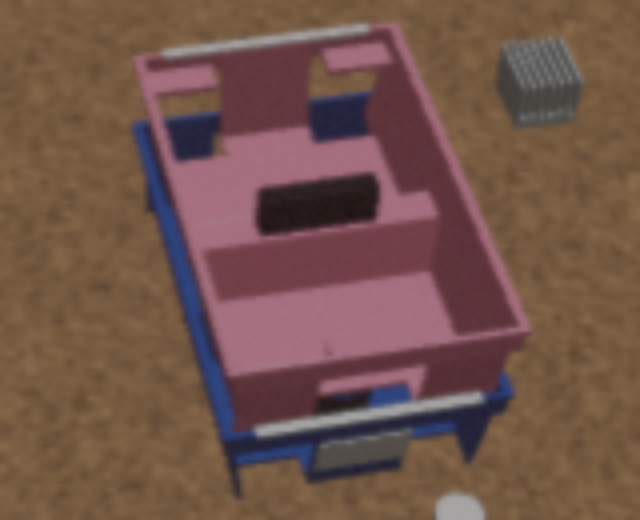

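View pics/w10.png

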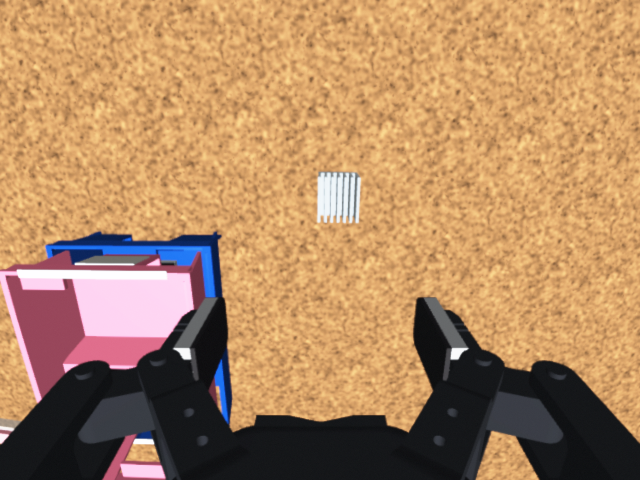

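The pink bin sits level (rim about 0.1095 m all round), centred within about 1 mm. The crop shows it turned half round with its white strip at the robot end, blue rim all round. The wrist view shows the heat sink at (338,197).

```bash
python3 go.py .4232 .293 .006 94; python3 -c "
from h import *
c=cam('wrist');print(onplane(c,[[338,197]],.032))"
```

```text
d [0.312 0.591 6.518] w [-0.002 -0.001  0.033] rows 4.714146206980559 0.02290968446613538 t 21.3 q6 -69.1 yaw 94.16 p [0.4338 0.276  0.2016] F [-0.9 -0.5  0.1] w 0.0767 0.0
[[0.42196085 0.29037394 0.032     ]]
```

Call:
{"op": "step_arm", "data": {"plan": [{"dx": 0.34, "dy": 0.59, "dz": 1, "wx": 0, "wy": 0, "wz": 0}, {"dx": 0.34, "dy": 0.59, "dz": 2.2, "wx": 0, "wy": 0, "wz": 0}, {"dx": 0.34, "dy": 0.59, "dz": 3.4, "wx": 0, "wy": 0, "wz": 0}, {"dx": 0.34, "dy": 0.59, "dz": 4.5, "wx": 0, "wy": 0, "wz": 0}, {"dx": 0.34, "dy": 0.59, "dz": 5.4, "wx": 0, "wy": 0, "wz": 0}, {"dx": 0.34, "dy": 0.59, "dz": 6.0, "wx": 0, "wy": 0, "wz": 0}, {"dx": 0.34, "dy": 0.59, "dz": 6.35, "wx": 0, "wy": 0, "wz": 0}, {"dx": 0.34, "dy": 0.59, "dz": 6.52, "wx": 0, "wy": 0, "wz": 0}, {"dx": 0.34, "dy": 0.59, "dz": 6.52, "wx": 0, "wy": 0, "wz": 0}, {"dx": 0.34, "dy": 0.59, "dz": 6.52, "wx": 0, "wy": 0, "wz": 0}], "jaw": 1}}

```text
time_s: 22.18
position: [0.4233, 0.2924, 0.0068]
tcp_rot: [[-0.998, -0.07, 0.001], [-0.07, 0.998, 0.0], [-0.001, 0.0, -1.0]]
ft_force: [-0.0, 1.1, 0.2]
grip_width: 0.0852
grasp_force: 0.0
```

Call:
{"op": "step_arm", "data": {"plan": [{"dx": 0, "dy": 0, "dz": 0, "wx": 0, "wy": 0, "wz": 0}, {"dx": 0, "dy": 0, "dz": 0, "wx": 0, "wy": 0, "wz": 0}, {"dx": 0, "dy": 0, "dz": 0, "wx": 0, "wy": 0, "wz": 0}, {"dx": 0, "dy": 0, "dz": 0, "wx": 0, "wy": 0, "wz": 0}, {"dx": 0, "dy": 0, "dz": 0, "wx": 0, "wy": 0, "wz": 0}, {"dx": 0, "dy": 0, "dz": 0, "wx": 0, "wy": 0, "wz": 0}], "jaw": 0}}

```text
time_s: 22.68
position: [0.423, 0.2927, 0.0068]
tcp_rot: [[-0.997, -0.071, 0.001], [-0.071, 0.997, 0.001], [-0.001, 0.0, -1.0]]
ft_force: [-1.0, 0.2, 7.8]
grip_width: 0.035
grasp_force: 60.2
```

```bash
python3 go.py .5198 .1226 .18 94
```

```text
d [-2.822 -5.882 -5.774] w [0.005 0.011 0.014] rows 6.267983590765382 0.013148856245973306 t 22.6833 q6 -66.8 yaw 94.07 p [0.423  0.2927 0.0068] F [-1.   0.2  7.8] w 0.035 60.20158052444458
```

Call:
{"op": "step_arm", "data": {"plan": [{"dx": 0, "dy": 0, "dz": -1, "wx": 0, "wy": 0, "wz": 0}, {"dx": 0, "dy": 0, "dz": -2.2, "wx": 0, "wy": 0, "wz": 0}, {"dx": 0, "dy": 0, "dz": -3.4, "wx": 0, "wy": 0, "wz": 0}, {"dx": 0, "dy": 0, "dz": -4.6, "wx": 0, "wy": 0, "wz": 0}, {"dx": -0.3, "dy": -0.6, "dz": -5.6, "wx": 0, "wy": 0, "wz": 0}, {"dx": -0.8, "dy": -1.7, "dz": -5.77, "wx": 0, "wy": 0, "wz": 0}, {"dx": -1.3, "dy": -2.8, "dz": -5.77, "wx": 0, "wy": 0, "wz": 0}, {"dx": -1.9, "dy": -4, "dz": -5.77, "wx": 0, "wy": 0, "wz": 0}, {"dx": -2.4, "dy": -5.1, "dz": -5.77, "wx": 0, "wy": 0, "wz": 0}, {"dx": -2.82, "dy": -5.88, "dz": -5.77, "wx": 0, "wy": 0, "wz": 0}]}}

```text
time_s: 23.52
position: [0.5204, 0.1201, 0.1794]
tcp_rot: [[-0.998, -0.07, 0.0], [-0.07, 0.998, -0.0], [-0.0, -0.0, -1.0]]
ft_force: [0.8, 0.9, -1.2]
grip_width: 0.0347
grasp_force: 60.5
```

Call:
{"op": "step_arm", "data": {"plan": [{"dx": 0, "dy": 0, "dz": 0.4, "wx": 0, "wy": 0, "wz": 0}, {"dx": 0, "dy": 0, "dz": 1.2, "wx": 0, "wy": 0, "wz": 0}, {"dx": 0, "dy": 0, "dz": 2, "wx": 0, "wy": 0, "wz": 0}, {"dx": 0, "dy": 0, "dz": 2.7, "wx": 0, "wy": 0, "wz": 0}, {"dx": 0, "dy": 0, "dz": 3.3, "wx": 0, "wy": 0, "wz": 0}, {"dx": 0, "dy": 0, "dz": 3.65, "wx": 0, "wy": 0, "wz": 0}, {"dx": 0, "dy": 0, "dz": 3.8, "wx": 0, "wy": 0, "wz": 0}, {"dx": 0, "dy": 0, "dz": 3.88, "wx": 0, "wy": 0, "wz": 0}, {"dx": 0, "dy": 0, "dz": 3.88, "wx": 0, "wy": 0, "wz": 0}, {"dx": 0, "dy": 0, "dz": 3.88, "wx": 0, "wy": 0, "wz": 0}]}}

```text
time_s: 24.35
position: [0.52, 0.1227, 0.0635]
tcp_rot: [[-0.997, -0.071, 0.001], [-0.071, 0.997, 0.0], [-0.001, 0.0, -1.0]]
ft_force: [0.6, 0.6, -1.8]
grip_width: 0.0352
grasp_force: 60.5
```

Call:
{"op": "step_arm", "data": {"plan": [{"dx": 0, "dy": 0, "dz": 0.05, "wx": 0, "wy": 0, "wz": 0}, {"dx": 0, "dy": 0, "dz": 0.09, "wx": 0, "wy": 0, "wz": 0}, {"dx": 0, "dy": 0, "dz": 0.11, "wx": 0, "wy": 0, "wz": 0}, {"dx": 0, "dy": 0, "dz": 0.11, "wx": 0, "wy": 0, "wz": 0}]}}

```text
time_s: 24.68
position: [0.5199, 0.1226, 0.06]
tcp_rot: [[-0.997, -0.071, 0.001], [-0.071, 0.997, 0.0], [-0.001, 0.0, -1.0]]
ft_force: [-1.3, 0.5, 3.3]
grip_width: 0.0349
grasp_force: 61.4
```

Call:
{"op": "step_arm", "data": {"plan": [{"dx": 0, "dy": 0, "dz": 0, "wx": 0, "wy": 0, "wz": 0}, {"dx": 0, "dy": 0, "dz": 0, "wx": 0, "wy": 0, "wz": 0}, {"dx": 0, "dy": 0, "dz": 0, "wx": 0, "wy": 0, "wz": 0}, {"dx": 0, "dy": 0, "dz": 0, "wx": 0, "wy": 0, "wz": 0}], "jaw": 0.7}}

```text
time_s: 25.02
position: [0.5197, 0.1226, 0.0594]
tcp_rot: [[-0.997, -0.071, 0.0], [-0.071, 0.997, 0.0], [-0.0, 0.0, -1.0]]
ft_force: [-0.5, -0.5, 0.6]
grip_width: 0.06
grasp_force: 0.0
```

```bash
python3 go.py .455 -.29 .2 94
```

```text
d [  3.123 -13.565  -4.687] w [0.001 0.001 0.011] rows 10.566504075660427 0.007900616813807214 t 25.0167 q6 -87.9 yaw 94.06 p [0.5197 0.1226 0.0594] F [-0.5 -0.5  0.6] w 0.06 0.0
```

Call:
{"op": "step_arm", "data": {"plan": [{"dx": 0, "dy": 0, "dz": -1, "wx": 0, "wy": 0, "wz": 0}, {"dx": 0, "dy": 0, "dz": -2.2, "wx": 0, "wy": 0, "wz": 0}, {"dx": 0, "dy": 0, "dz": -3.5, "wx": 0, "wy": 0, "wz": 0}, {"dx": 0.2, "dy": -1, "dz": -4.4, "wx": 0, "wy": 0, "wz": 0}, {"dx": 0.5, "dy": -2.3, "dz": -4.69, "wx": 0, "wy": 0, "wz": 0}, {"dx": 0.8, "dy": -3.6, "dz": -4.69, "wx": 0, "wy": 0, "wz": 0}, {"dx": 1.1, "dy": -4.9, "dz": -4.69, "wx": 0, "wy": 0, "wz": 0}, {"dx": 1.4, "dy": -6.2, "dz": -4.69, "wx": 0, "wy": 0, "wz": 0}, {"dx": 1.7, "dy": -7.5, "dz": -4.69, "wx": 0, "wy": 0, "wz": 0}, {"dx": 2, "dy": -8.8, "dz": -4.69, "wx": 0, "wy": 0, "wz": 0}], "jaw": 1}}

```text
time_s: 25.85
position: [0.4778, -0.1468, 0.2003]
tcp_rot: [[-0.997, -0.071, 0.0], [-0.071, 0.997, -0.0], [-0.0, -0.0, -1.0]]
ft_force: [0.9, -0.2, 0.4]
grip_width: 0.0854
grasp_force: 0.0
```

Call:
{"op": "step_arm", "data": {"plan": [{"dx": 0.3, "dy": -1.2, "dz": 0, "wx": 0, "wy": 0, "wz": 0}, {"dx": 0.6, "dy": -2.4, "dz": 0, "wx": 0, "wy": 0, "wz": 0}, {"dx": 0.9, "dy": -3.6, "dz": 0, "wx": 0, "wy": 0, "wz": 0}, {"dx": 1.12, "dy": -4.5, "dz": 0, "wx": 0, "wy": 0, "wz": 0}, {"dx": 1.12, "dy": -4.77, "dz": 0, "wx": 0, "wy": 0, "wz": 0}, {"dx": 1.12, "dy": -4.77, "dz": 0, "wx": 0, "wy": 0, "wz": 0}, {"dx": 1.12, "dy": -4.77, "dz": 0, "wx": 0, "wy": 0, "wz": 0}]}}

```text
time_s: 26.43
position: [0.455, -0.2896, 0.1999]
tcp_rot: [[-0.998, -0.07, -0.0], [-0.07, 0.998, 0.001], [0.0, 0.001, -1.0]]
ft_force: [0.1, 0.3, -0.4]
grip_width: 0.0857
grasp_force: 0.0
```

```bash
python3 go.py .434 -.302 .008 94;python3 - <<'E'
from h import *
c=cam('wrist');P=cloud(c);Z=P[...,2]
hs=cv2.cvtColor(c['color'],cv2.COLOR_RGB2HSV)
m=((hs[...,0]<6)|(hs[...,0]>174))&(hs[...,1]>150)&(np.abs(Z-.038)<.006)
q=P[m];print(len(q),(cv2.minEnclosingCircle((q[:,:2]*1000).astype(np.float32))))
vv,uu=np.nonzero(m);print(uu.mean(),vv.mean(),cv2.minEnclosingCircle((onplane(c,np.c_[uu,vv],.039)[:,:2]*1000).astype(np.float32)))
E
python3 st.py | grep -A1 pink
```

```text
d [ 0.723 -0.367  6.395] w [ 0.009 -0.004  0.003] rows 4.637619406906404 0.007045749849154213 t 26.4333 q6 -133.5 yaw 94.01 p [ 0.455  -0.2896  0.1999] F [ 0.1  0.3 -0.4] w 0.0857 0.0
983 ((435.2951965332031, -303.6811218261719), 16.737064361572266)
305.0671414038657 186.7171922685656 ((434.9003601074219, -303.77471923828125), 16.823192596435547)
pink 1019 [-108.4 -107.3  107.9  108.7] [-72.3 -71.9  69.8  70.5] ((-0.331756591796875, -0.7312088012695312), (219.2794647216797, 144.00502014160156), 0.11470583826303482)
  z far/near/left/right [(236, np.float64(0.109), np.float64(0.1109)), (172, np.float64(0.1092), np.float64(0.1119)), (301, np.float64(0.1092), np.float64(0.1113)), (254, np.float64(0.1098), np.float64(0.1114))]
```

Call:
{"op": "step_arm", "data": {"plan": [{"dx": 0.7, "dy": -0.42, "dz": 1, "wx": 0, "wy": 0, "wz": 0}, {"dx": 0.7, "dy": -0.42, "dz": 2.2, "wx": 0, "wy": 0, "wz": 0}, {"dx": 0.7, "dy": -0.42, "dz": 3.4, "wx": 0, "wy": 0, "wz": 0}, {"dx": 0.7, "dy": -0.42, "dz": 4.5, "wx": 0, "wy": 0, "wz": 0}, {"dx": 0.7, "dy": -0.42, "dz": 5.3, "wx": 0, "wy": 0, "wz": 0}, {"dx": 0.7, "dy": -0.42, "dz": 5.9, "wx": 0, "wy": 0, "wz": 0}, {"dx": 0.7, "dy": -0.42, "dz": 6.25, "wx": 0, "wy": 0, "wz": 0}, {"dx": 0.7, "dy": -0.42, "dz": 6.38, "wx": 0, "wy": 0, "wz": 0}, {"dx": 0.7, "dy": -0.42, "dz": 6.38, "wx": 0, "wy": 0, "wz": 0}, {"dx": 0.7, "dy": -0.42, "dz": 6.38, "wx": 0, "wy": 0, "wz": 0}]}}

```text
time_s: 27.37
position: [0.4356, -0.3041, 0.0096]
tcp_rot: [[-0.997, -0.071, 0.001], [-0.071, 0.997, -0.001], [-0.001, -0.001, -1.0]]
ft_force: [-0.5, 0.7, 0.2]
grip_width: 0.0859
grasp_force: 0.0
```

Call:
{"op": "step_arm", "data": {"plan": [{"dx": 0, "dy": 0, "dz": 0, "wx": 0, "wy": 0, "wz": 0}, {"dx": 0, "dy": 0, "dz": 0, "wx": 0, "wy": 0, "wz": 0}, {"dx": 0, "dy": 0, "dz": 0, "wx": 0, "wy": 0, "wz": 0}, {"dx": 0, "dy": 0, "dz": 0, "wx": 0, "wy": 0, "wz": 0}, {"dx": 0, "dy": 0, "dz": 0, "wx": 0, "wy": 0, "wz": 0}, {"dx": 0, "dy": 0, "dz": 0, "wx": 0, "wy": 0, "wz": 0}], "jaw": 0}}

```text
time_s: 27.87
position: [0.4352, -0.3044, 0.0094]
tcp_rot: [[-0.997, -0.071, 0.001], [-0.071, 0.997, -0.001], [-0.001, -0.001, -1.0]]
ft_force: [-1.2, 0.4, 8.0]
grip_width: 0.0326
grasp_force: 58.9
```

```bash
python3 go.py .6316 .1306 .18 94
```

```text
d [-7.56  13.997 -5.689] w [-0.007  0.007  0.01 ] rows 12.154896770502168 0.010084952936589875 t 27.8667 q6 -136.2 yaw 94.05 p [ 0.4352 -0.3044  0.0094] F [-1.2  0.4  8. ] w 0.0326 58.88129711151123
```

Call:
{"op": "step_arm", "data": {"plan": [{"dx": 0, "dy": 0, "dz": -1, "wx": 0, "wy": 0, "wz": 0}, {"dx": 0, "dy": 0, "dz": -2.2, "wx": 0, "wy": 0, "wz": 0}, {"dx": 0, "dy": 0, "dz": -3.4, "wx": 0, "wy": 0, "wz": 0}, {"dx": 0, "dy": 0, "dz": -4.6, "wx": 0, "wy": 0, "wz": 0}, {"dx": -0.3, "dy": 0.6, "dz": -5.5, "wx": 0, "wy": 0, "wz": 0}, {"dx": -0.8, "dy": 1.5, "dz": -5.69, "wx": 0, "wy": 0, "wz": 0}, {"dx": -1.3, "dy": 2.4, "dz": -5.69, "wx": 0, "wy": 0, "wz": 0}, {"dx": -1.8, "dy": 3.4, "dz": -5.69, "wx": 0, "wy": 0, "wz": 0}, {"dx": -2.4, "dy": 4.4, "dz": -5.69, "wx": 0, "wy": 0, "wz": 0}, {"dx": -2.9, "dy": 5.4, "dz": -5.69, "wx": 0, "wy": 0, "wz": 0}]}}

```text
time_s: 28.7
position: [0.5109, -0.135, 0.1797]
tcp_rot: [[-0.998, -0.07, 0.001], [-0.07, 0.998, -0.0], [-0.001, -0.0, -1.0]]
ft_force: [0.9, -0.1, 0.0]
grip_width: 0.0324
grasp_force: 59.8
```

Call:
{"op": "step_arm", "data": {"plan": [{"dx": -0.5, "dy": 1, "dz": 0, "wx": 0, "wy": 0, "wz": 0}, {"dx": -1, "dy": 2, "dz": 0, "wx": 0, "wy": 0, "wz": 0}, {"dx": -1.6, "dy": 3, "dz": 0, "wx": 0, "wy": 0, "wz": 0}, {"dx": -2.1, "dy": 4, "dz": 0, "wx": 0, "wy": 0, "wz": 0}, {"dx": -2.7, "dy": 5, "dz": 0, "wx": 0, "wy": 0, "wz": 0}, {"dx": -3.2, "dy": 6, "dz": 0, "wx": 0, "wy": 0, "wz": 0}, {"dx": -3.8, "dy": 7, "dz": 0, "wx": 0, "wy": 0, "wz": 0}, {"dx": -4.3, "dy": 7.9, "dz": 0, "wx": 0, "wy": 0, "wz": 0}, {"dx": -4.6, "dy": 8.5, "dz": 0, "wx": 0, "wy": 0, "wz": 0}, {"dx": -4.66, "dy": 8.6, "dz": 0, "wx": 0, "wy": 0, "wz": 0}]}}

```text
time_s: 29.53
position: [0.6321, 0.1339, 0.1791]
tcp_rot: [[-0.997, -0.073, 0.0], [-0.073, 0.997, 0.001], [-0.0, 0.0, -1.0]]
ft_force: [0.0, -0.6, -1.1]
grip_width: 0.0327
grasp_force: 59.8
```

```bash
python3 go.py .6316 .1306 .063 94
```

```text
d [ 0.025 -0.109  3.869] w [0.006 0.001 0.041] rows 2.7846285962530524 0.028727618847597784 t 29.5333 q6 -88.1 yaw 94.2 p [0.6321 0.1339 0.1791] F [ 0.  -0.6 -1.1] w 0.0327 59.808876514434814
```

Call:
{"op": "step_arm", "data": {"plan": [{"dx": 0.02, "dy": -0.03, "dz": 0.2, "wx": 0, "wy": 0, "wz": 0}, {"dx": 0.02, "dy": -0.03, "dz": 0.9, "wx": 0, "wy": 0, "wz": 0}, {"dx": 0.02, "dy": -0.03, "dz": 1.7, "wx": 0, "wy": 0, "wz": 0}, {"dx": 0.02, "dy": -0.03, "dz": 2.4, "wx": 0, "wy": 0, "wz": 0}, {"dx": 0.02, "dy": -0.03, "dz": 3, "wx": 0, "wy": 0, "wz": 0}, {"dx": 0.02, "dy": -0.03, "dz": 3.4, "wx": 0, "wy": 0, "wz": 0}, {"dx": 0.02, "dy": -0.03, "dz": 3.65, "wx": 0, "wy": 0, "wz": 0}, {"dx": 0.02, "dy": -0.03, "dz": 3.75, "wx": 0, "wy": 0, "wz": 0}, {"dx": 0.02, "dy": -0.03, "dz": 3.8, "wx": 0, "wy": 0, "wz": 0}, {"dx": 0.02, "dy": -0.03, "dz": 3.8, "wx": 0, "wy": 0, "wz": 0}]}}

```text
time_s: 30.37
position: [0.6313, 0.1297, 0.066]
tcp_rot: [[-0.998, -0.071, 0.001], [-0.071, 0.998, 0.0], [-0.001, 0.0, -1.0]]
ft_force: [0.1, 0.2, -0.2]
grip_width: 0.0326
grasp_force: 59.8
```

Call:
{"op": "step_arm", "data": {"plan": [{"dx": 0, "dy": 0, "dz": 0.04, "wx": 0, "wy": 0, "wz": 0}, {"dx": 0, "dy": 0, "dz": 0.08, "wx": 0, "wy": 0, "wz": 0}, {"dx": 0, "dy": 0, "dz": 0.1, "wx": 0, "wy": 0, "wz": 0}, {"dx": 0, "dy": 0, "dz": 0.1, "wx": 0, "wy": 0, "wz": 0}, {"dx": 0, "dy": 0, "dz": 0.1, "wx": 0, "wy": 0, "wz": 0}]}}

```text
time_s: 30.78
position: [0.6312, 0.1299, 0.0628]
tcp_rot: [[-0.997, -0.071, 0.001], [-0.071, 0.997, 0.0], [-0.001, 0.0, -1.0]]
ft_force: [-0.0, -0.2, 1.2]
grip_width: 0.0323
grasp_force: 59.9
```

Call:
{"op": "step_arm", "data": {"plan": [{"dx": 0, "dy": 0, "dz": 0, "wx": 0, "wy": 0, "wz": 0}, {"dx": 0, "dy": 0, "dz": 0, "wx": 0, "wy": 0, "wz": 0}, {"dx": 0, "dy": 0, "dz": 0, "wx": 0, "wy": 0, "wz": 0}, {"dx": 0, "dy": 0, "dz": 0, "wx": 0, "wy": 0, "wz": 0}], "jaw": 0.7}}

```text
time_s: 31.12
position: [0.631, 0.1299, 0.0624]
tcp_rot: [[-0.997, -0.071, 0.0], [-0.071, 0.997, 0.0], [-0.0, 0.0, -1.0]]
ft_force: [1.3, 0.4, 0.5]
grip_width: 0.0596
grasp_force: 0.0
```

Call:
{"op": "step_arm", "data": {"plan": [{"dx": 0, "dy": 0, "dz": -0.6, "wx": 0, "wy": 0, "wz": 0}, {"dx": 0, "dy": 0, "dz": -1.6, "wx": 0, "wy": 0, "wz": 0}, {"dx": 0, "dy": 0, "dz": -2.8, "wx": 0, "wy": 0, "wz": 0}, {"dx": 0, "dy": 0, "dz": -4, "wx": 0, "wy": 0, "wz": 0}, {"dx": 1, "dy": 1, "dz": -4.7, "wx": 0, "wy": 0, "wz": 0}, {"dx": 2, "dy": 2, "dz": -4.7, "wx": 0, "wy": 0, "wz": 0}, {"dx": 3, "dy": 3, "dz": -4.7, "wx": 0, "wy": 0, "wz": 0}, {"dx": 4, "dy": 4, "dz": -4.7, "wx": 0, "wy": 0, "wz": 0}, {"dx": 4.5, "dy": 5, "dz": -4.7, "wx": 0, "wy": 0, "wz": 0}, {"dx": 4.5, "dy": 6, "dz": -4.7, "wx": 0, "wy": 0, "wz": 0}]}}

```text
time_s: 31.95
position: [0.4799, 0.3011, 0.2041]
tcp_rot: [[-0.997, -0.071, -0.001], [-0.071, 0.997, -0.0], [0.001, -0.0, -1.0]]
ft_force: [0.8, 0.1, 0.1]
grip_width: 0.0597
grasp_force: 0.0
```

```bash
python3 st.py | grep -A1 pink; python3 - <<'E'
from h import *
c=cam('scene');cv2.imwrite('pics/s11.png',cv2.resize(c['color'][190:320,300:460,::-1],None,fx=4,fy=4))
E
```

```text
pink 996 [-108.6 -107.   107.8  108.6] [-72.3 -71.8  69.7  70.3] ((-0.28179931640625, -0.7308807373046875), (143.82015991210938, 219.65411376953125), 89.99398803710938)
  z far/near/left/right [(228, np.float64(0.1091), np.float64(0.1111)), (166, np.float64(0.1093), np.float64(0.1119)), (302, np.float64(0.1093), np.float64(0.1111)), (255, np.float64(0.1097), np.float64(0.1113))]
```

View pics/s11.png

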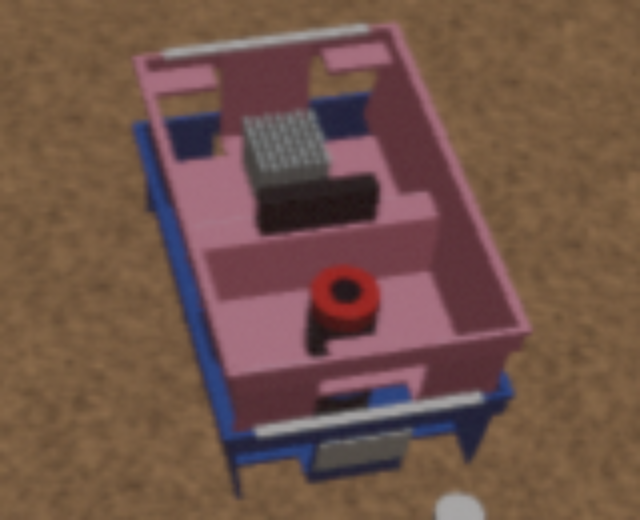

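Crop: the red lens (345,300) and heat sink (287,150) stand upright, one to each compartment of the level pink bin, and the arm is clear. Handing in.

```bash
python3 -c "
from bench import close_job
print(close_job())"
```

```text
the job is handed in; nothing more can be done
None
```

I finished and handed in the job at about 32 s of the 144 s limit, though no verdict came back: both kits stand in their bins, with the pink bin turned half round and level on the blue bin's ledges, and I kept the arm clear of the yellow-ringed lens and the relay.

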